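# Make the wax lathe safe, clear the wax bin and mount the blank

## Task

Set up the little wax lathe for the next ring model: to make it safe, before the green blank goes into it, pull the red safety plug out of its power box and put it in the steel dish. Move every blue wax bar from the yellow bin to the grey tray, each resting on the tray's floor and none on top of another. Lay the long green wax blank on the lathe's two rests and slide the tailstock fully home so that the blank is held between both centres, and leave the other things on the bench where they are.

Things in the scene. Friction and masses are not known exactly. Their poses are not given: they have to be found in the camera images.
- lathe: Small green bench lathe, fixed, 330 x 70 mm, long axis = its y; headstock housing (70 x 70 mm, top 110 mm up) at the -y end, tailstock at the +y end. Origin on the bench under the middle of a fully held blank; z up. Headstock centre: cone tip at y=-52 mm, 20 mm wide shoulder at y=-60 mm, against which the blank's end stops. Bed top 30 mm above the bench.
- axis_mid (a point): Point on the lathe's centre line, 75 mm above its origin: the held blank's centre. Axes as the lathe's; centre line along y. The two U-shaped aluminium rests stand at y=-35 and +45 mm, each 10 mm thick, bottoms 62 mm above the bench, inner width (x) 30 mm, flared mouths up to 90 mm above the bench; a blank lying in them has its axis on the centre line.
- tailstock (a joint): Sliding tailstock, m: 0 = fully back (cone tip at lathe y=+102 mm, shoulder +110 mm); grows as it slides along lathe -y to the headstock, max 0.07. With the blank held it stops at 0.050, shoulder on the blank's end. Starts part-way in, mostly too far to lay the blank in. Stiff (2.5 N), stays put; it pushes the blank along the rests up to the headstock.
- tail_post (a point): Middle of the black square grip post on top of the tailstock: 16 x 16 mm, sides along lathe x and y, from 95 to 140 mm above the bench; this point is 125 mm above the bench. It moves with the tailstock.
- power_box: Grey power box, fixed, 76 x 76 x 50 mm high, origin at the centre of its underside, z up. Square socket opening upward in the middle of its top, 18 mm wide, 34 mm deep; a sprung ball inside (on its +x side) holds the plug: pulling straight up takes about 5 to 12 N over the first 5 mm, then goes easily; the ball kicks it up a little on the last mm.
- plug: Red safety plug without cable, 60 g. Origin at the underside of the head; z from shank to head. Red head 22 mm (x) x 40 mm (y) x 30 mm (z 0 to 30), black and brass shank 16 x 16 mm from z=0 down to z=-29 mm. At the start it stands in the power box with the head's underside on the box top.
- dish: Open steel dish, fixed, 110 x 110 x 16 mm high, wall and floor 3 mm, origin at the centre of its underside. The plug may stand or lie in it.
- bin: Yellow open bin, fixed, outside 200 (x) x 230 (y) x 45 mm high, wall and floor 5 mm, origin at the centre of its underside. The wax starts in it, lying on its floor.
- tray: Grey open tray, fixed, outside 200 (x) x 230 (y) x 22 mm high, wall and floor 5 mm, origin at the centre of its underside. Empty at the start.
- blank: Long green square wax blank, 120 mm along its x, 26 x 26 mm, 90 g, origin at its centre. In both ends a 14 mm square centre hole 10 mm deep, into which the lathe's cones go. Either end may face the headstock, any side may be up.
- solder_block: Pale soldering block 90 x 65 x 20 mm, a bystander.
- tweezers: Steel tweezers 120 mm long lying flat, a bystander lying in front of the lathe.
- jar: Glass jar 70 mm wide, 85 mm tall, a bystander.
- bar1: Blue wax bar 54 mm (its x) x 24 x 24 mm, 40 g, origin at its centre. Two to four of the four bars are there; the rest are absent.
- bar2: Blue wax bar 54 mm (its x) x 24 x 24 mm, 40 g, origin at its centre. Two to four of the four bars are there; the rest are absent.
- bar3: Blue wax bar 54 mm (its x) x 24 x 24 mm, 40 g, origin at its centre. Two to four of the four bars are there; the rest are absent.
- bar4: Blue wax bar 54 mm (its x) x 24 x 24 mm, 40 g, origin at its centre. Two to four of the four bars are there; the rest are absent.
Mind the look-alikes: they are no part of the job. What is shaped like the blank but brown or pink is not meant.

How it is judged:
By the outcome, as a careful person would: the job done as asked, in the order asked, and still so for the second after the job is handed in, with the robot touching nothing.
Of bar1, bar2, bar3, bar4 only 2 to 4 are there at a start; the rules pass over those that are not, and their reading is None.
At some moment in a run one of bar1, bar2, bar3, bar4 may be knocked a few centimetres aside while the robot is not near it.
Once in a run the grip may slacken for a moment while it holds something.
It also fails if it takes over 210 s, if anything falls off the work surface, if the arm or the gripper's body presses on something with over 40 N, if the wrist force passes 120 N, or if a joint passes its speed limit or range.

## Robot

A 7-joint arm with a two-finger parallel gripper is mounted at the origin on the work surface. World frame = base frame: x ahead of the robot, y to its left, z up, the work surface at z = 0. Lengths are in m, angles in rad, forces in N, time in s.
With the tool pointing down it reaches from about 0.425 to 0.925 m from the base axis. Payload 6.8 kg.
Tool frame: the origin (TCP) lies on the front face of the gripper's body, between the roots of the fingers; the fingertips stand 73 mm ahead of it and the grasp point (between the pads) lies 54 mm ahead of it; z points along the fingers, y is the direction in which the jaws open and shut (so a half turn about z gives the same grasp; the last joint's range is limited). The gripper opens to 85 mm and grips with 20 to 120 N. Pads are 22 mm wide; open, the fingers measure 114 mm over their backs; the gripper's body (76 mm by 85 mm) begins 54 mm behind the grasp point. The pads swing forward as they close: fully open they stand 13 mm farther back than shut.
Start: joints at [1.029, 0.477, 0.022, 1.555, -0.011, 1.109, -0.083], TCP at [0.284, -0.612, 0.304] pointing down, gripper open.
Joint ranges: [-2.96, 2.96], [-0.34, 2.1], [-1.41, 1.46], [0.24, 2.44], [-1.37, 4.51], [0.17, 1.92], [-2.96, 2.96]. Speed limits (rad/s): [2.39, 2.39, 3.14, 3.14, 3.14, 3.14, 3.14].

## Interface

Orientations are given as a unit quaternion [w, x, y, z].
In Python, from station import get_obs, read_camera, hand_in, spot_in, cut_out, spot_point gives the robot as it stands. The module is installed in compiled form; this text tells all that it offers.
- The arm moves only by the tool move_arm, never from a script. Its arguments are lists of equal length, an entry for each row: "gripper": the opening, from 0 (shut) to 1 (fully open); "xyz": the shift along the tool's x, y, z in cm, a list of three; "twist": the turn about the tool's z in rad. A call has 1 to 5 rows; each row is the pose to reach, as a shift and turn from the pose commanded when the call began, along the tool's axes at that moment; what a row does not reach only later rows make up. A row lasts 1/12 s, in which the tool goes at most 41.7 mm and 7.16 degrees, less where a joint would pass 70% of its speed; a pose out of reach is approached as far as the arm can. A call with a gripper value outside its range is refused whole. The fingers move at their own pace and stop on an object; "squeeze" is the grip in N (left out, the last holds). Time passes only in rows, so rows that repeat a pose let the fingers close. It gives the time, the measured TCP pose, the force and the opening at its end, in the units of the state.
- get_obs(): the state, without advancing time (a new reading comes with each control period).
- read_camera(name): name is "scene" or "top"; returns a dict with "pixels" (480x640x3 uint8, red, green, blue), "fx", "fy", "cx", "cy" (pixels), "R" (3x3) and "t" (3): a world point X has camera coordinates R X + t. Camera axes: x right, y down, z forward; pixel columns grow to the right and rows downward; lengths in m; the calibration is good to about 2 mm. A picture is of the moment at which its call begins. There is no depth.
- hand_in(): hands the job in, once; it reports no verdict.
Trained networks look in the newest picture that a camera, given by its name, has taken for a name from the list of things; names that differ only in an ending like _2 or _b are one class to them, and where a whole thing is asked for, a point or a joint stands for the part that bears it (a point fixed in the world has none). Each returns a list of dicts, best first, with "p" (0 to 1); they miss things now and then, are a little off and sometimes report something else, mostly with a low value. They report only what shows in the picture. A call takes as long as a camera call. They do not tell look-alikes from the thing itself.
- spot_in(query, camera): "centre" ([x, y, z] in m, in world coordinates, good to about 4 mm: the middle of the surface that is visible of it).
- cut_out(query, camera): "pixels" (480x640 bool, what is visible of it).
- spot_point(query, camera): "centre" ([x, y, z] in m, in world coordinates, good to about 4 mm: a listed point, or the origin of a listed thing).
The state is a dict: "t": time; "q": joint angles; "joint_vel": joint speeds; "joint_torque": joint torques, N m; "eef_pos": TCP position; "tool_rot": TCP orientation; "contact_force": force on the tool from outside, world axes, zero at the start; "torque": the same for the moment, N m; "gripper_width": opening from 0.0 (shut) to 1.0 (fully open).
Only numpy, scipy, OpenCV 4.12 (cv2) and the standard library are available. Lean on these libraries where they do the work, as an engineer would, in place of code of your own. Each camera call takes 0.05 s, during which the arm holds its last target.

## Working session

There is one attempt and no reset: what is moved stays moved. The work goes in short steps, Python scripts to look and compute and a tool call to move; the robot and the scene stay as the last step left them, time stands still between calls to the robot, and variables do not carry over. Pictures are saved under pics/ and viewed, and the job is handed in when it is done.

Besides the shell and the picture viewer there is one more tool, called after "Call:" in YAML: its name, and indented under it one key for each argument. move_arm: Moves the arm, as the interface text tells. Its arguments: {"type":"object","properties":{"gripper":{"type":"array","items":{"type":"number"}},"xyz":{"type":"array","items":{"type":"array","items":{"type":"number"}}},"twist":{"type":"array","items":{"type":"number"}},"squeeze":{"type":"number"}},"required":["gripper","xyz","twist"]}

```bash
mkdir -p pics; cat > h.py <<'E'
import numpy as np, cv2
from station import *
def save(cam,name,crop=None,scale=1):
    c=read_camera(cam); im=c["pixels"][:,:,::-1]
    if crop: im=im[crop[1]:crop[3],crop[0]:crop[2]]
    if scale!=1: im=cv2.resize(im,None,fx=scale,fy=scale,interpolation=cv2.INTER_CUBIC)
    cv2.imwrite("pics/"+name,im); return c
def proj(c,X):
    p=np.array(c["R"])@np.array(X)+np.array(c["t"]); return np.array([c["fx"]*p[0]/p[2]+c["cx"],c["fy"]*p[1]/p[2]+c["cy"]])
def back(c,uv,z):
    R=np.array(c["R"]);t=np.array(c["t"]); o=-R.T@t
    d=R.T@np.array([(uv[0]-c["cx"])/c["fx"],(uv[1]-c["cy"])/c["fy"],1.]); return o+d*(z-o[2])/d[2]
E
python3 - <<'E'
from h import *
o=get_obs(); print({k:np.round(v,4) for k,v in o.items()})
for n in("scene","top"):
    c=save(n,n+"0.png"); print(n,c["fx"],c["cx"],c["cy"],np.round(c["R"],3).tolist(),np.round(c["t"],3), "cam pos",-np.array(c["R"]).T@np.array(c["t"]))
E
```

```text
{'t': np.float64(0.0), 'q': array([ 1.0289,  0.4778,  0.0223,  1.5564, -0.0115,  1.1093, -0.0831]), 'joint_vel': array([-0.0011,  0.0002,  0.0006, -0.0005,  0.0007, -0.0003, -0.0005]), 'joint_torque': array([ 7.00000e-04, -5.96448e+01,  1.60800e+00, -2.81197e+01,
        1.24000e-02,  9.30000e-03, -0.00000e+00]), 'eef_pos': array([ 0.2835, -0.6121,  0.3029]), 'tool_rot': array([-9.000e-04,  9.766e-01,  2.152e-01, -3.000e-04]), 'contact_force': array([ 0.1206,  0.4562, -0.1559]), 'torque': array([ 0.0213, -0.0102,  0.0616]), 'gripper_width': np.float64(1.0024)}
scene 542.2771783536681 309.1346036459458 241.51306281169062 [[-0.819, 0.573, 0.021], [0.357, 0.538, -0.764], [-0.449, -0.618, -0.645]] [ 0.383 -0.088  1.688] cam pos [1.10323639 0.87135111 1.01346574]
top 476.55636878075404 323.10401050338453 237.08077841478877 [[-0.007, -1.0, 0.019], [-0.995, 0.005, -0.101], [0.101, -0.02, -0.995]] [-0.01   0.466  1.404] cam pos [0.32270879 0.01536543 1.44353603]
```

View pics/scene0.png

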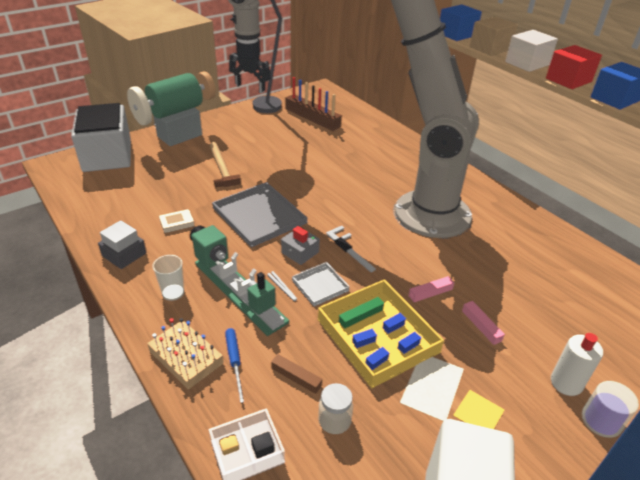

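View pics/top0.png

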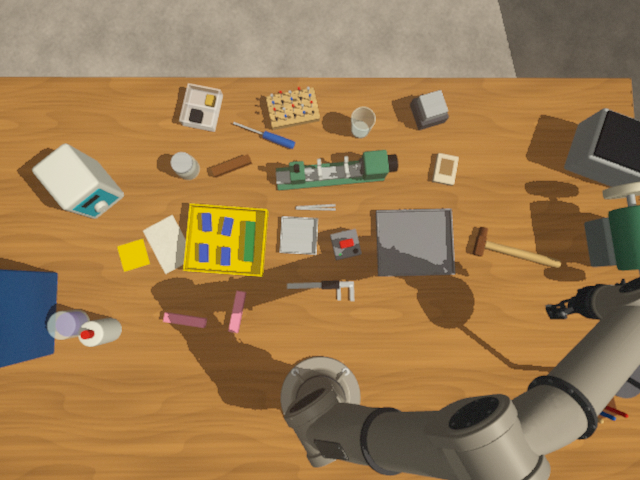

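The top view shows four blue bars in the bin at about (205,222), (226,226), (202,252) and (224,255). The green blank is in the bin at (248,241).

The power box with its red plug is at (346,243), the dish at (298,235) and the tray at (415,242). The lathe is at (335,168), with the tail post on the left at (296,167).

Look-alikes for the blank:
- brown at (230,165)
- pink at (185,320)
- pink at (237,311)

The red cap on the bottle at (88,335) could be mistaken for the plug. The blank I want is the green one in the bin.

```bash
python3 - <<'E'
from h import *
c=save("top","bin1.png",(170,130,470,290),2.6)
s=save("scene","bin1s.png",(180,210,460,400),2.8)
for q in["lathe","axis_mid","tail_post","power_box","plug","dish","bin","tray","blank","bar1","solder_block","tweezers","jar"]:
    for cam in("top","scene"):
        r=spot_point(q,cam); print(q,cam,[(np.round(d["centre"],3).tolist(),round(d["p"],2)) for d in r[:5]])
np.savez("cams.npz",**{"top_"+k:c[k] for k in("fx","fy","cx","cy","R","t")},**{"scene_"+k:s[k] for k in("fx","fy","cx","cy","R","t")})
E
```

```text
lathe top []
lathe scene [([0.664, -0.047, -0.001], 0.67)]
axis_mid top [([0.664, -0.043, 0.074], 0.69)]
axis_mid scene [([0.664, -0.046, 0.074], 0.71)]
tail_post top [([0.518, 0.338, 0.018], 0.69), ([0.654, 0.062, 0.122], 0.58), ([0.459, 0.205, 0.015], 0.3)]
tail_post scene [([0.655, 0.067, 0.127], 0.65)]
power_box top [([0.448, -0.079, -0.001], 0.67)]
power_box scene [([0.449, -0.077, -0.001], 0.91), ([0.425, 0.347, 0.013], 0.74), ([0.445, -0.078, 0.054], 0.67), ([0.464, 0.278, -0.003], 0.61)]
plug top [([0.452, -0.079, 0.05], 0.43)]
plug scene [([0.448, -0.078, 0.053], 0.48)]
dish top [([0.482, 0.064, 0.004], 0.95)]
dish scene [([0.476, 0.065, -0.001], 0.72)]
bin top [([0.459, 0.276, 0.001], 0.85)]
bin scene [([0.462, 0.273, -0.002], 0.68)]
tray top []
tray scene [([0.455, -0.29, 0.003], 0.72), ([0.423, 0.346, 0.02], 0.35)]
blank top [([0.69, 0.266, 0.014], 0.91), ([0.456, 0.207, 0.019], 0.88), ([0.226, 0.399, 0.015], 0.74), ([0.249, 0.244, 0.011], 0.67)]
blank scene [([0.691, 0.266, 0.013], 0.91), ([0.456, 0.21, 0.015], 0.83), ([0.224, 0.397, 0.015], 0.83), ([0.251, 0.245, 0.016], 0.71)]
bar1 top [([0.415, 0.278, 0.016], 0.67), ([0.519, 0.339, 0.018], 0.63), ([0.422, 0.346, 0.015], 0.61), ([0.479, 0.064, 0.004], 0.48), ([0.504, 0.279, 0.016], 0.44)]
bar1 scene [([0.502, 0.278, 0.017], 0.9), ([0.41, 0.282, 0.014], 0.79), ([0.422, 0.345, 0.017], 0.54)]
solder_block top [([0.682, -0.39, 0.003], 0.94)]
solder_block scene [([0.682, -0.387, 0.0], 0.8)]
tweezers top [([0.563, 0.015, 0.001], 0.53)]
tweezers scene [([0.566, 0.01, -0.003], 0.69)]
jar top [([0.685, 0.402, 0.003], 0.88)]
jar scene [([0.685, 0.398, -0.003], 0.55)]
```

View pics/bin1.png

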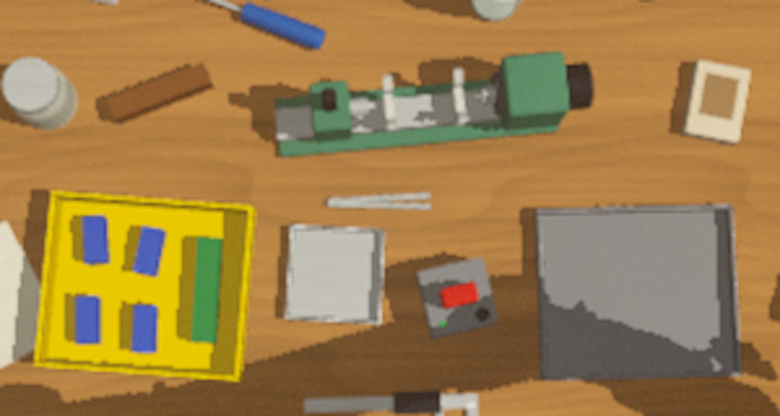

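View pics/bin1s.png

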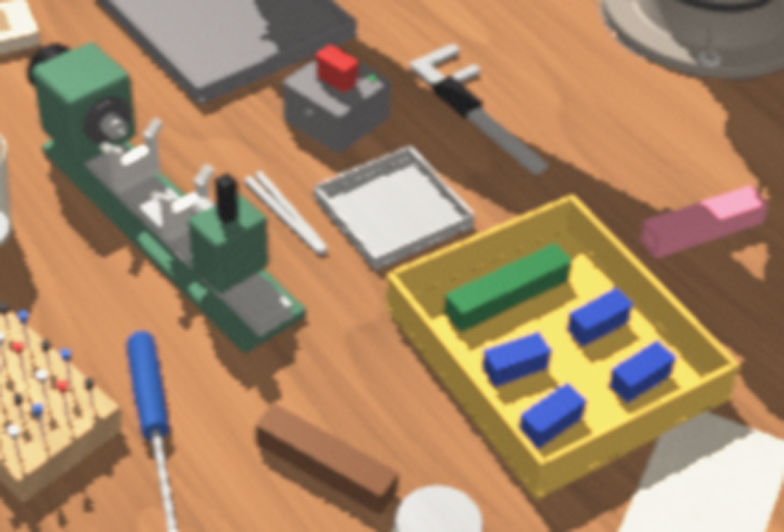

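```bash
cat >> h.py <<'E'
from scipy.optimize import minimize
def boxv(sx,sy,z0,z1): return np.array([[a*sx/2,b*sy/2,z] for a in(-1,1) for b in(-1,1) for z in(z0,z1)])
def sil(c,V,pose,S=4):
    x,y,w=pose; R=np.array([[np.cos(w),-np.sin(w),0],[np.sin(w),np.cos(w),0],[0,0,1]])
    P=V@R.T+[x,y,0]; uv=np.array([proj(c,p) for p in P])
    m=np.zeros((480,640),np.uint8); h=cv2.convexHull(((uv+0.0)*16).astype(np.int32)); cv2.fillConvexPoly(m,h,1,cv2.LINE_8,4); return m
def softsil(c,V,pose,roi):
    x,y,w=pose; R=np.array([[np.cos(w),-np.sin(w),0],[np.sin(w),np.cos(w),0],[0,0,1]])
    P=V@R.T+[x,y,0]; uv=np.array([proj(c,p) for p in P]); k=8
    uv=(uv+0.5-[roi[0],roi[1]])*k-0.5
    m=np.zeros(((roi[3]-roi[1])*k,(roi[2]-roi[0])*k),np.uint8)
    cv2.fillConvexPoly(m,cv2.convexHull((uv*16).astype(np.int32)),255,cv2.LINE_8,4)
    return cv2.resize(m,(roi[2]-roi[0],roi[3]-roi[1]),interpolation=cv2.INTER_AREA)/255.
def fit(cms,V,p0):
    """cms: list of (cam,mask)"""
    rois=[]
    for c,m in cms:
        ys,xs=np.nonzero(m); rois.append((max(xs.min()-8,0),max(ys.min()-8,0),min(xs.max()+9,640),min(ys.max()+9,480)))
    def f(p):
        e=0
        for (c,m),r in zip(cms,rois):
            mm=m[r[1]:r[3],r[0]:r[2]].astype(float)
            e+=np.abs(softsil(c,V,[p[0]/100,p[1]/100,p[2]],r)-mm).sum()/mm.sum()
        return e
    best=None
    for dw in(-.2,0,.2):
        s=np.array([p0[0]*100,p0[1]*100,p0[2]+dw])
        r=minimize(f,s,method="Nelder-Mead",options=dict(initial_simplex=[s,s+[.6,0,0],s+[0,.6,0],s+[0,0,.2]],xatol=.005,fatol=1e-4))
        if best is None or r.fun<best.fun: best=r
    return np.array([best.x[0]/100,best.x[1]/100,best.x[2]]),best.fun
def hsv(c): return cv2.cvtColor(c["pixels"],cv2.COLOR_RGB2HSV)
def colmask(c,col):
    h=hsv(c); H,S,V=h[...,0],h[...,1],h[...,2]
    if col=="blue": return (H>108)&(H<130)&(S>110)&(V>50)
    if col=="green": return (H>45)&(H<90)&(S>90)&(V>30)
    if col=="red": return ((H<6)|(H>172))&(S>170)&(V>90)
    if col=="yellow": return (H>20)&(H<33)&(S>150)&(V>60)
def comps(m,box=None,amin=60):
    m=m.astype(np.uint8)
    if box is not None:
        k=np.zeros_like(m); k[box[1]:box[3],box[0]:box[2]]=1; m=m*k
    n,l,st,ce=cv2.connectedComponentsWithStats(m); return [(l==i,st[i],ce[i]) for i in range(1,n) if st[i][4]>=amin]
E
cat > m1.py <<'E'
from h import *
T=read_camera("top");S=read_camera("scene")
tb=(180,200,272,280); sb=(315,280,445,385)
def near(c,lst,X):
    return min(lst,key=lambda k:np.hypot(*(k[2]-proj(c,X))))
for col,V,zc in(("blue",boxv(.054,.024,.005,.029),.02),("green",boxv(.12,.026,.005,.031),.02)):
    ct=comps(colmask(T,col),tb); cs=comps(colmask(S,col),sb)
    print(col,len(ct),len(cs),[k[1][4] for k in ct],[k[1][4] for k in cs])
    for k in ct:
        X=back(T,k[2],zc); ks=near(S,cs,X)
        for nm,l in(("both",[(T,k[0]),(S,ks[0])]),("top",[(T,k[0])]),("scene",[(S,ks[0])])):
            p,e=fit(l,V,[X[0],X[1],0]); print(" ",nm,np.round(p,4),round(e,3))
E
cat m1.py > m1run.py; cat >> m1run.py <<'E'
kt=max(comps(colmask(T,"red"),(320,220,370,260),20),key=lambda k:k[1][4]);ks=max(comps(colmask(S,"red"),(280,215,325,260),20),key=lambda k:k[1][4])
V=boxv(.022,.040,.050,.080)
for nm,l in(("both",[(T,kt[0]),(S,ks[0])]),("top",[(T,kt[0])]),("scene",[(S,ks[0])])):
    p,e=fit(l,V,[.45,-.078,.15]); print("plug",nm,np.round(p,4),round(e,3))
E
time python3 m1run.py
```

```text
blue 4 4 [np.int32(139), np.int32(136), np.int32(137), np.int32(135)] [np.int32(238), np.int32(250), np.int32(243), np.int32(259)]
  both [0.5132 0.337  0.1793] 0.693
  top [0.5141 0.3375 0.1291] 0.338
  scene [0.5143 0.338  0.2508] 0.328
  both [ 0.5002  0.2758 -0.0976] 0.713
  top [ 0.5003  0.2757 -0.2222] 0.328
  scene [0.5012 0.2765 0.0049] 0.37
  both [0.4221 0.3447 0.1621] 0.71
  top [0.4222 0.3456 0.0175] 0.361
  scene [0.4236 0.3454 0.2276] 0.32
  both [0.4119 0.2803 0.0637] 0.652
  top [ 0.411   0.2803 -0.1423] 0.328
  scene [0.4121 0.2799 0.1781] 0.287
green 1 1 [np.int32(349)] [np.int32(619)]
  both [ 0.4571  0.2089 -0.0359] 0.297
  top [ 0.4558  0.2091 -0.0375] 0.17
  scene [ 0.4573  0.209  -0.0342] 0.124
plug both [ 0.444  -0.0778  0.0332] 0.812
plug top [ 0.4439 -0.0774  0.2259] 0.28
plug scene [ 0.4424 -0.083  -0.2134] 0.385
real	0m8.029s
user	0m4.271s
sys	0m0.543s
```

```bash
python3 - <<'E'
from h import *
T=read_camera("top");S=read_camera("scene")
V=boxv(.054,.024,.005,.029)
def show(c,box,k,polys,name,mask=None):
    im=cv2.resize(c["pixels"][box[1]:box[3],box[0]:box[2],::-1],None,fx=k,fy=k,interpolation=cv2.INTER_NEAREST).copy()
    for V,p,col in polys:
        x,y,w=p;R=np.array([[np.cos(w),-np.sin(w),0],[np.sin(w),np.cos(w),0],[0,0,1]])
        uv=np.array([proj(c,q) for q in V@R.T+[x,y,0]]); uv=(uv+.5-[box[0],box[1]])*k
        cv2.polylines(im,[cv2.convexHull(uv.astype(np.int32))],True,col,1)
    if mask is not None:
        mm=cv2.resize(mask[box[1]:box[3],box[0]:box[2]].astype(np.uint8),None,fx=k,fy=k,interpolation=cv2.INTER_NEAREST)
        cs,_=cv2.findContours(mm,cv2.RETR_EXTERNAL,cv2.CHAIN_APPROX_NONE); cv2.drawContours(im,cs,-1,(255,255,255),1)
    return im
P=[(.5141,.3375,.129),(.5003,.2757,-.222),(.4222,.3456,.0175),(.411,.2803,-.142)]
pl=[(V,p,(0,0,255)) for p in P]+[(boxv(.12,.026,.005,.031),(.4571,.2089,-.036),(0,0,255))]
pp=[(boxv(.022,.04,.05,.08),(.444,-.0778,.226),(0,255,0)),(boxv(.076,.076,0,.05),(.444,-.0778,.226),(255,255,0))]
mt=colmask(T,"blue")|colmask(T,"red");ms=colmask(S,"blue")|colmask(S,"red")
a=show(T,(182,200,272,280),6,pl,"",mt); b=show(S,(315,280,445,385),5,pl,"",ms)
cv2.imwrite("pics/ft.png",a);cv2.imwrite("pics/fs.png",b)
a=show(T,(325,220,370,265),8,pp,"",mt); b=show(S,(275,215,325,270),8,pp,"",ms)
cv2.imwrite("pics/fp.png",np.hstack([a,cv2.resize(b,(a.shape[1],a.shape[0]))]))
E
```

```text
(no output)
```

View pics/ft.png

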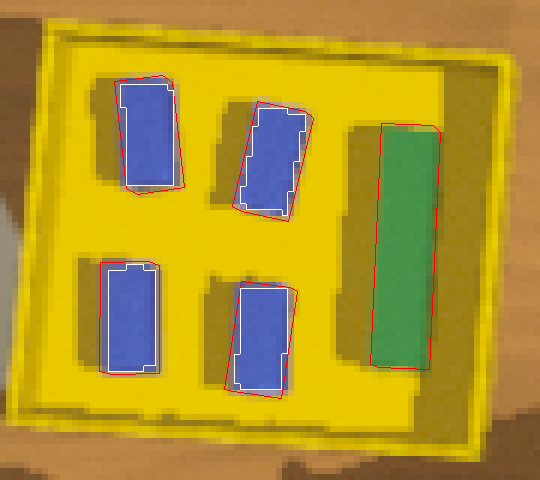

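View pics/fs.png

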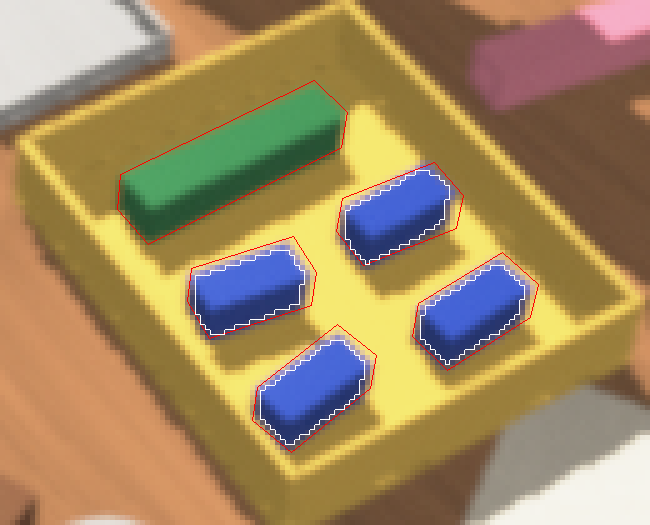

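View pics/fp.png

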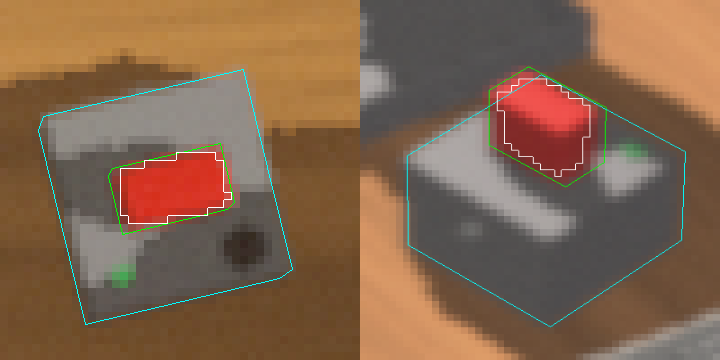

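```bash
cat >> h.py <<'E'
from scipy.spatial.transform import Rotation as Ro
def pose():
    o=get_obs(); q=o["tool_rot"]; R=Ro.from_quat([q[1],q[2],q[3],q[0]]).as_matrix(); return np.array(o["eef_pos"]),R,o
def need(x,y,z,yaw):
    """TCP target; yaw = world angle of tool x (mod pi, nearest)"""
    p,R,o=pose(); cur=np.arctan2(R[1,0],R[0,0]); d=(yaw-cur+np.pi/2)%np.pi-np.pi/2
    s=R.T@(np.array([x,y,z])-p)*100
    print("t %.2f pos %s yaw %.3f tilt %.3f q7 %.2f grip %.3f F %s"%(o["t"],np.round(p,4),cur,np.arccos(-R[2,2]),o["q"][6],o["gripper_width"],np.round(o["contact_force"],1)))
    print("shift cm",np.round(s,2),"twist %.3f"%(-d)," |s|=%.1f"%np.linalg.norm(s))
E
cat > need.py <<'E'
import sys; from h import *; need(*map(float,sys.argv[1:5]))
E
python3 need.py .444 -.0778 .25 1.797
python3 - <<'E'
from h import *
T=read_camera("top");S=read_camera("scene")
def bm(c):
    p=c["pixels"].astype(int); return p[...,2]>(p[...,0]+p[...,1])/2+5
tb=(187,208,262,272); sb=(322,288,438,378)
ct=comps(bm(T),tb); cs=comps(bm(S),sb); V=boxv(.054,.024,.005,.029)
print([k[1][4] for k in ct],[k[1][4] for k in cs])
for k in ct:
    X=back(T,k[2],.02); ks=min(cs,key=lambda q:np.hypot(*(q[2]-proj(S,X))))
    for nm,l in(("both",[(T,k[0]),(S,ks[0])]),("top",[(T,k[0])]),("scene",[(S,ks[0])])):
        p,e=fit(l,V,[X[0],X[1],0]); print(" ",nm,np.round(p,4),round(e,3))
# bin corners: headstock etc from green
E
```

```text
t 1.70 pos [ 0.2837 -0.6125  0.3039] yaw 0.434 tilt 0.000 q7 -0.08 grip 0.999 F [0.6 0.4 0.4]
shift cm [ 37.01 -41.78   5.39] twist -1.363  |s|=56.1
[np.int32(165), np.int32(161), np.int32(161), np.int32(165)] [np.int32(275), np.int32(299), np.int32(283), np.int32(304)]
  both [0.5151 0.3383 0.0924] 0.316
  top [0.5147 0.3375 0.0323] 0.133
  scene [0.5153 0.3382 0.1406] 0.168
  both [ 0.5016  0.2764 -0.1685] 0.305
  top [ 0.5012  0.2762 -0.1825] 0.13
  scene [ 0.5027  0.2768 -0.139 ] 0.165
  both [0.4222 0.3458 0.087 ] 0.347
  top [0.4225 0.3452 0.0182] 0.158
  scene [0.4235 0.3459 0.1387] 0.173
  both [0.4118 0.2802 0.0118] 0.27
  top [0.4118 0.2798 0.0112] 0.105
  scene [0.4124 0.2805 0.0861] 0.151
```

Call:
move_arm:
  gripper: [0.6,0.6,0.6,0.6,0.6]
  xyz:
    - [2.8,-3.1,0.4]
    - [5.6,-6.2,0.8]
    - [8.4,-9.3,1.2]
    - [11.2,-12.4,1.6]
    - [14,-15.5,2]
  twist: [-0.12,-0.24,-0.36,-0.48,-0.6]
  squeeze: 60

```text
t: 2.22
eef_pos: [0.3454, -0.4126, 0.2841]
tool_rot: [0.0, 0.868, 0.497, -0.0]
contact_force: [1.1, 0.3, -0.1]
gripper_width: 0.595
```

```bash
python3 need.py .444 -.0778 .25 1.797
```

```text
t 2.22 pos [ 0.3454 -0.4126  0.2841] yaw 1.039 tilt 0.001 q7 0.17 grip 0.595 F [ 1.1  0.3 -0.1]
shift cm [33.86 -8.46  3.39] twist -0.758  |s|=35.1
```

Call:
move_arm:
  gripper: [0.6,0.6,0.6,0.6,0.6]
  xyz:
    - [4,-1,0.4]
    - [8,-2,0.8]
    - [12,-3,1.2]
    - [16,-4,1.6]
    - [20,-5,2]
  twist: [-0.12,-0.24,-0.36,-0.48,-0.6]

```text
t: 2.63
eef_pos: [0.4047, -0.2152, 0.2643]
tool_rot: [0.001, 0.682, 0.731, 0.0]
contact_force: [1.3, -0.6, 0.7]
gripper_width: 0.602
```

```bash
python3 need.py .444 -.0778 .20 1.797
```

```text
t 2.63 pos [ 0.4047 -0.2152  0.2643] yaw 1.639 tilt 0.001 q7 0.33 grip 0.602 F [ 1.3 -0.6  0.7]
shift cm [13.44  4.86  6.42] twist -0.158  |s|=15.7
```

Call:
move_arm:
  gripper: [0.6,0.6,0.6,0.6,0.6]
  xyz:
    - [3.4,1.2,1]
    - [6.7,2.4,2]
    - [10,3.6,3.5]
    - [13.4,4.9,5]
    - [13.4,4.9,6.4]
  twist: [-0.08,-0.158,-0.158,-0.158,-0.158]

```text
t: 3.05
eef_pos: [0.4474, -0.0732, 0.2004]
tool_rot: [0.001, 0.621, 0.784, 0.002]
contact_force: [1.1, -0.4, 0.4]
gripper_width: 0.597
```

```bash
python3 need.py .444 -.0778 .127 1.797; python3 - <<'E'
from h import *
T=save("top","pl_t.png",(290,190,400,290),6);S=save("scene","pl_s.png",(250,180,370,280),6)
p,R,o=pose()
for c in(T,S): print(proj(c,p+R@[0,0,.054]))
E
```

```text
t 3.05 pos [ 0.4474 -0.0732  0.2004] yaw 1.801 tilt 0.005 q7 0.06 grip 0.597 F [ 1.1 -0.4  0.4]
shift cm [-0.39 -0.47  7.33] twist 0.004  |s|=7.4
[348.02941095 240.57515042]
[300.60729868 210.55814202]
```

View pics/pl_s.png

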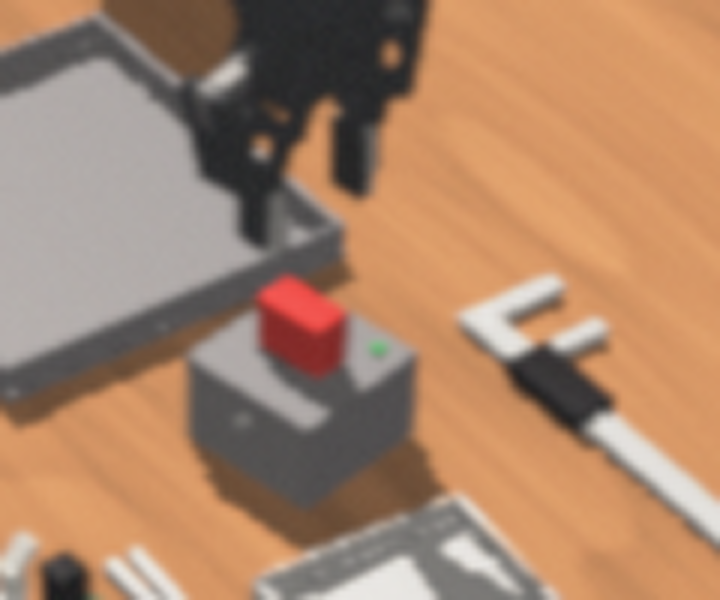

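View pics/pl_t.png

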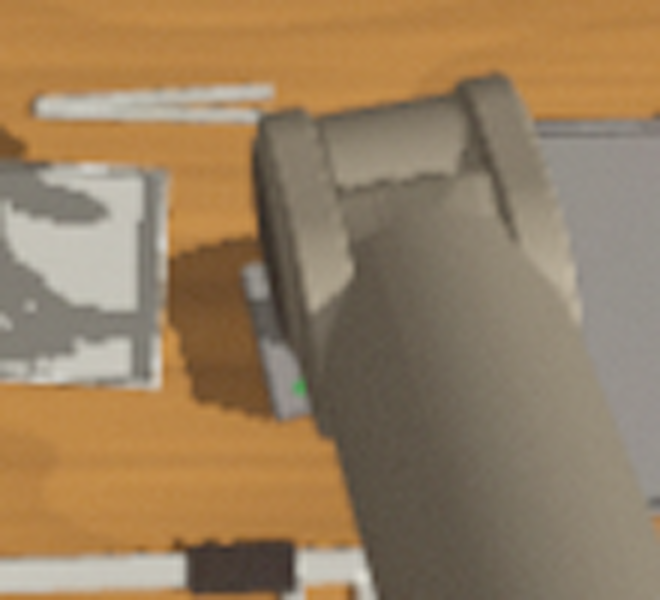

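```bash
python3 need.py .444 -.0778 .127 1.797
```

```text
t 3.15 pos [ 0.4442 -0.0786  0.1986] yaw 1.796 tilt 0.003 q7 0.07 grip 0.598 F [-0.2 -1.2 -0.4]
shift cm [0.07 0.02 7.16] twist -0.001  |s|=7.2
```

Call:
move_arm:
  gripper: [0.6,0.6,0.6,0.6,0.6]
  xyz:
    - [0,0,2]
    - [0,0,4]
    - [0,0,6]
    - [0,0,7]
    - [0,0,7.2]
  twist: [0,0,0,0,0]

```text
t: 3.57
eef_pos: [0.4441, -0.0813, 0.1271]
tool_rot: [-0.001, 0.626, 0.78, -0.001]
contact_force: [-0.2, -0.4, 1.2]
gripper_width: 0.601
```

Call:
move_arm:
  gripper: [0.1,0.1,0.1,0.1,0.1]
  xyz:
    - [0,0,0]
    - [0,0,0]
    - [0,0,0]
    - [0,0,0]
    - [0,0,0]
  twist: [0,0,0,0,0]
  squeeze: 60

```text
t: 3.98
eef_pos: [0.4459, -0.0805, 0.1293]
tool_rot: [0.001, 0.625, 0.781, 0.0]
contact_force: [-0.7, -0.3, 6.9]
gripper_width: 0.244
```

```bash
python3 need.py .444 -.0778 .127 1.797;python3 -c "
from h import *
save('scene','pl_s2.png',(250,180,370,280),6)"
```

```text
t 3.98 pos [ 0.4459 -0.0805  0.1293] yaw 1.791 tilt 0.002 q7 -0.03 grip 0.244 F [-0.7 -0.3  6.9]
shift cm [ 0.31 -0.13  0.23] twist -0.006  |s|=0.4
```

View pics/pl_s2.png

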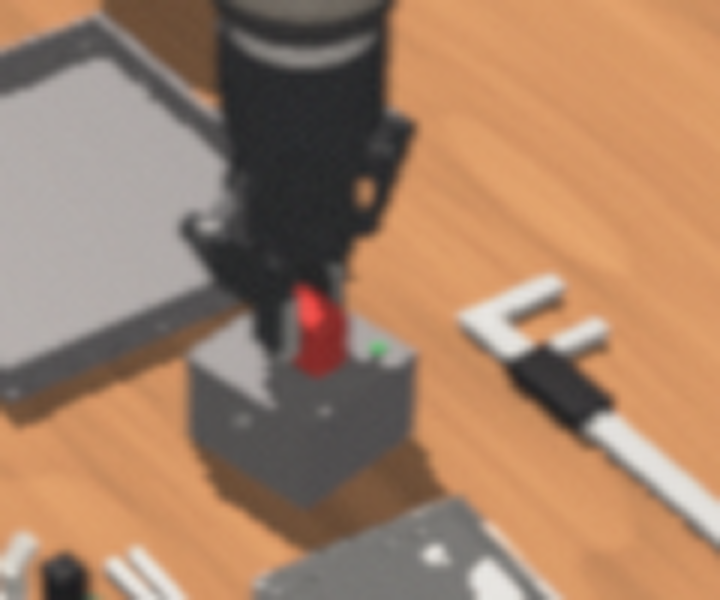

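Call:
move_arm:
  gripper: [0.1,0.1,0.1,0.1,0.1]
  xyz:
    - [0,0,-0.4]
    - [0,0,-0.8]
    - [0,0,-1.2]
    - [0,0,-1.8]
    - [0,0,-2.4]
  twist: [0,0,0,0,0]
  squeeze: 80

```text
t: 4.45
eef_pos: [0.4455, -0.08, 0.153]
tool_rot: [0.0, 0.625, 0.781, 0.0]
contact_force: [2.6, -0.3, -2.0]
gripper_width: 0.238
```

Call:
move_arm:
  gripper: [0.1,0.1,0.1,0.1,0.1]
  xyz:
    - [0,0,-1.2]
    - [0,0,-2.4]
    - [0,0,-3.6]
    - [0,0,-4.8]
    - [0,0,-6]
  twist: [0,0,0,0,0]

```text
t: 4.87
eef_pos: [0.4443, -0.0802, 0.2132]
tool_rot: [-0.0, 0.625, 0.781, -0.0]
contact_force: [1.1, -0.1, -2.0]
gripper_width: 0.238
```

```bash
python3 need.py .477 .066 .18 1.6;python3 -c "
from h import *
save('scene','pl_s3.png',(250,160,370,280),5)"
```

```text
t 4.87 pos [ 0.4443 -0.0802  0.2132] yaw 1.792 tilt 0.001 q7 0.08 grip 0.238 F [ 1.1 -0.1 -2. ]
shift cm [13.55  6.4   3.31] twist 0.192  |s|=15.3
```

View pics/pl_s3.png

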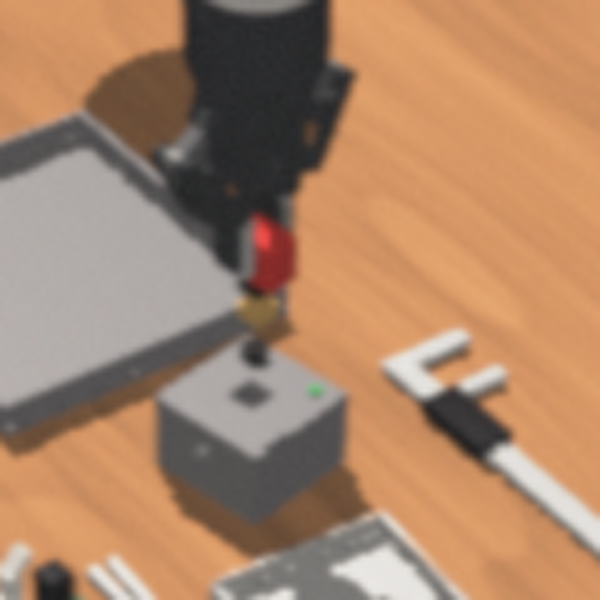

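Call:
move_arm:
  gripper: [0.1,0.1,0.1,0.1,0.1]
  xyz:
    - [3.4,1.6,0]
    - [6.8,3.2,0]
    - [10.2,4.8,0]
    - [13.5,6.4,0.5]
    - [13.5,6.4,2]
  twist: [0.05,0.1,0.15,0.2,0.2]

```text
t: 5.33
eef_pos: [0.4801, 0.074, 0.1946]
tool_rot: [0.001, 0.697, 0.717, 0.004]
contact_force: [0.9, 0.1, -1.5]
gripper_width: 0.241
```

```bash
python3 -c "
from h import *
save('scene','pl_s4.png',(250,200,370,320),5)"; python3 need.py .479 .065 .113 1.6
```

```text
t 5.38 pos [0.4774 0.0698 0.1906] yaw 1.598 tilt 0.002 q7 -0.48 grip 0.237 F [-1.1 -1.5 -1.8]
shift cm [-0.5   0.15  7.76] twist -0.002  |s|=7.8
```

View pics/pl_s4.png

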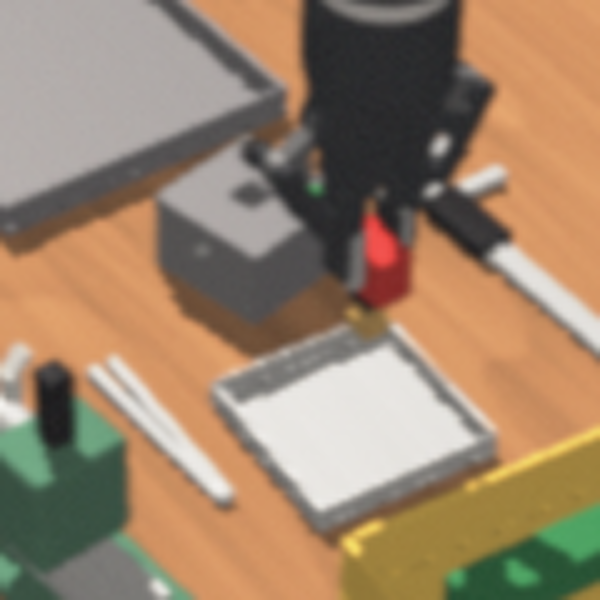

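Call:
move_arm:
  gripper: [0.1,0.1,0.1,0.1,0.1]
  xyz:
    - [0,0.1,2.5]
    - [0,0.1,5]
    - [0,0.1,6.8]
    - [0,0.1,7.6]
    - [0,0.1,7.9]
  twist: [0,0,0,0,0]

```text
t: 5.8
eef_pos: [0.4778, 0.0647, 0.112]
tool_rot: [-0.001, 0.7, 0.714, -0.001]
contact_force: [0.6, 0.1, 0.0]
gripper_width: 0.237
```

Call:
move_arm:
  gripper: [0.1,0.1,0.1]
  xyz:
    - [0,0,0.1]
    - [0,0,0.2]
    - [0,0,0.2]
  twist: [0,0,0]
  squeeze: 40

```text
t: 6.05
eef_pos: [0.4794, 0.0655, 0.112]
tool_rot: [0.001, 0.7, 0.714, 0.001]
contact_force: [-0.5, 0.0, -0.5]
gripper_width: 0.243
```

```bash
python3 need.py .479 .065 .113 1.6
```

```text
t 6.05 pos [0.4794 0.0655 0.112 ] yaw 1.592 tilt 0.002 q7 -0.58 grip 0.243 F [-0.5  0.  -0.5]
shift cm [-0.05 -0.04 -0.1 ] twist -0.008  |s|=0.1
```

Call:
move_arm:
  gripper: [0.1,0.1,0.1]
  xyz:
    - [0,0,0.1]
    - [0,0,0.2]
    - [0,0,0.2]
  twist: [0,0,0]
  squeeze: 30

```text
t: 6.3
eef_pos: [0.4796, 0.0657, 0.1113]
tool_rot: [0.001, 0.7, 0.714, 0.0]
contact_force: [-5.2, -1.6, 20.9]
gripper_width: 0.242
```

Call:
move_arm:
  gripper: [0.1,0.1,0.27,0.3,0.35]
  xyz:
    - [0,0,-0.12]
    - [0,0,-0.15]
    - [0,0,-0.15]
    - [0,0,-0.15]
    - [0,0,-0.15]
  twist: [0,0,0,0,0]

```text
t: 6.72
eef_pos: [0.4789, 0.0655, 0.1105]
tool_rot: [-0.0, 0.7, 0.714, -0.0]
contact_force: [-0.2, 0.4, -0.4]
gripper_width: 0.347
```

Call:
move_arm:
  gripper: [0.4,0.45,0.45,0.45,0.45]
  xyz:
    - [0,0,0]
    - [0,0,-0.5]
    - [0,0,-1.5]
    - [0,0,-4]
    - [0,0,-8]
  twist: [0,0,0,0,0]

```text
t: 7.13
eef_pos: [0.4769, 0.0653, 0.1896]
tool_rot: [-0.002, 0.699, 0.715, -0.002]
contact_force: [1.2, 0.4, 0.6]
gripper_width: 0.449
```

```bash
python3 -c "
from h import *
save('scene','pl_s5.png',(250,200,370,320),5)"; python3 need.py .502 .2764 .2 -.16
```

```text
t 7.18 pos [0.4812 0.0667 0.198 ] yaw 1.593 tilt 0.007 q7 -0.48 grip 0.455 F [2.6 0.5 5.6]
shift cm [20.92  2.54 -0.16] twist -1.389  |s|=21.1
```

View pics/pl_s5.png

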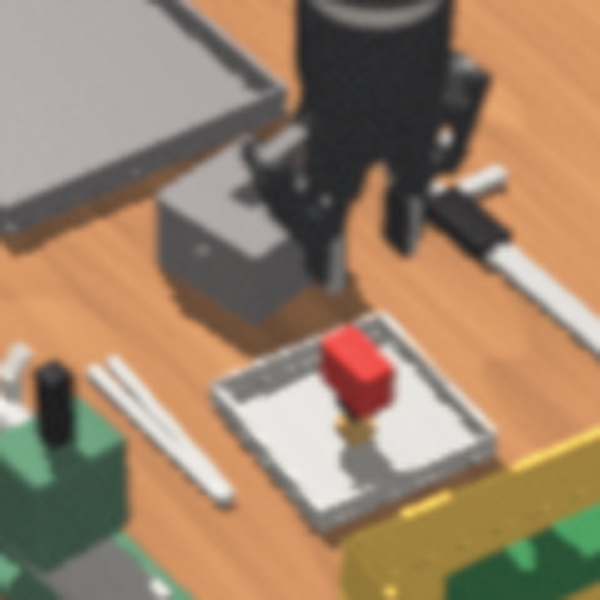

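The plug now stands upright in the dish at about (355,380) in the crop. Next I'll move the bars, starting with bar B at (0.502, 0.276).

Call:
move_arm:
  gripper: [0.45,0.45,0.45,0.45,0.45]
  xyz:
    - [4,0.5,0]
    - [8,1,0]
    - [12,1.5,0]
    - [16,2,0]
    - [19,2.4,0]
  twist: [-0.12,-0.24,-0.36,-0.48,-0.6]

```text
t: 7.6
eef_pos: [0.4988, 0.2598, 0.192]
tool_rot: [0.0, 0.454, 0.891, 0.001]
contact_force: [-0.3, -0.3, 0.4]
gripper_width: 0.451
```

```bash
python3 need.py .502 .2764 .14 -.16
```

```text
t 7.60 pos [0.4988 0.2598 0.192 ] yaw 2.199 tilt 0.003 q7 -0.31 grip 0.451 F [-0.3 -0.3  0.4]
shift cm [1.15 1.22 5.21] twist -0.782  |s|=5.5
```

Call:
move_arm:
  gripper: [0.45,0.45,0.45,0.45,0.45]
  xyz:
    - [0.5,0.5,0]
    - [1.15,1.2,0]
    - [1.15,1.2,0]
    - [1.15,1.2,1]
    - [1.15,1.2,2]
  twist: [-0.12,-0.24,-0.36,-0.48,-0.6]

```text
t: 8.02
eef_pos: [0.5025, 0.273, 0.1717]
tool_rot: [0.001, 0.171, 0.985, 0.001]
contact_force: [0.5, 0.0, -0.9]
gripper_width: 0.447
```

Call:
move_arm:
  gripper: [0.45,0.45,0.45,0.45]
  xyz:
    - [0,0,1]
    - [0,0,2]
    - [0,0,3.2]
    - [0,0,3.2]
  twist: [-0.12,-0.182,-0.182,-0.182]

```text
t: 8.35
eef_pos: [0.5013, 0.2714, 0.1369]
tool_rot: [-0.001, 0.085, 0.996, -0.001]
contact_force: [-0.7, -0.7, -0.0]
gripper_width: 0.45
```

```bash
python3 -c "
from h import *
save('scene','b_1.png',(300,230,460,390),4)"; python3 need.py .502 .2764 .082 -.16
```

```text
t 8.40 pos [0.5015 0.2718 0.1378] yaw 2.971 tilt 0.002 q7 0.29 grip 0.449 F [ 0.1 -0.1  1. ]
shift cm [0.02 0.46 5.58] twist -0.010  |s|=5.6
```

View pics/b_1.png

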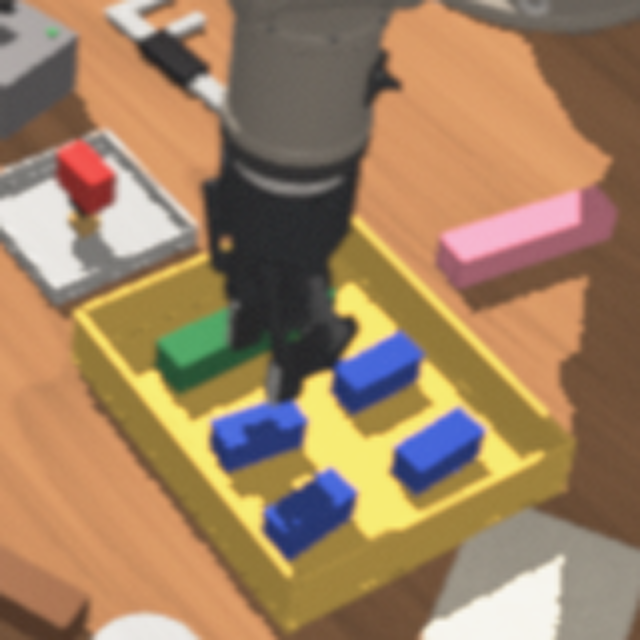

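Call:
move_arm:
  gripper: [0.45,0.45,0.45,0.45,0.45]
  xyz:
    - [0,0.45,1.5]
    - [0,0.45,3]
    - [0,0.45,4.4]
    - [0,0.45,5.4]
    - [0,0.45,5.5]
  twist: [0,0,0,0,0]

```text
t: 8.82
eef_pos: [0.5014, 0.2759, 0.0808]
tool_rot: [-0.002, 0.084, 0.996, -0.001]
contact_force: [0.7, -0.4, 0.6]
gripper_width: 0.449
```

Call:
move_arm:
  gripper: [0.1,0.1,0.1,0.1,0.1]
  xyz:
    - [0,0,0]
    - [0,0,0]
    - [0,0,0]
    - [0,0,0]
    - [0,0,0]
  twist: [0,0,0,0,0]
  squeeze: 50

```text
t: 9.23
eef_pos: [0.503, 0.2769, 0.084]
tool_rot: [0.0, 0.084, 0.996, 0.0]
contact_force: [0.6, 0.5, 0.2]
gripper_width: 0.264
```

Call:
move_arm:
  gripper: [0.1,0.1,0.1,0.1,0.1]
  xyz:
    - [0,0,-2]
    - [0,0,-5]
    - [0,0,-8]
    - [0,0,-10]
    - [0,0,-12]
  twist: [0,0,0,0,0]

```text
t: 9.65
eef_pos: [0.5029, 0.277, 0.2055]
tool_rot: [0.001, 0.084, 0.996, 0.0]
contact_force: [-0.8, 0.9, -0.3]
gripper_width: 0.269
```

```bash
python3 -c "
from h import *
save('scene','b_2.png',(300,200,460,390),4);T=save('top','b_2t.png',(180,180,470,290),2.7)
for q in [(.4,-.25),(.5,-.25),(.4,-.33),(.5,-.33)]: print(proj(T,(*q,.005)))
for d in spot_point('tray','scene'): print(d)
for d in spot_point('tray','top'): print(d)
"; python3 need.py .502 -.245 .2 1.6
```

```text
[401.44763932 259.07155545]
[400.68371956 226.31091322]
[427.73133777 258.92037504]
[426.7866732  226.19613746]
{'centre': [0.4593, -0.2903, 0.0024], 'p': 0.91}
{'centre': [0.4536, -0.2926, -0.0022], 'p': 0.8}
t 9.85 pos [0.5029 0.2766 0.2038] yaw 2.973 tilt 0.001 q7 0.36 grip 0.272 F [-0.1 -0.6 -1.4]
shift cm [ -8.65 -51.44   0.38] twist 1.373  |s|=52.2
```

View pics/b_2.png

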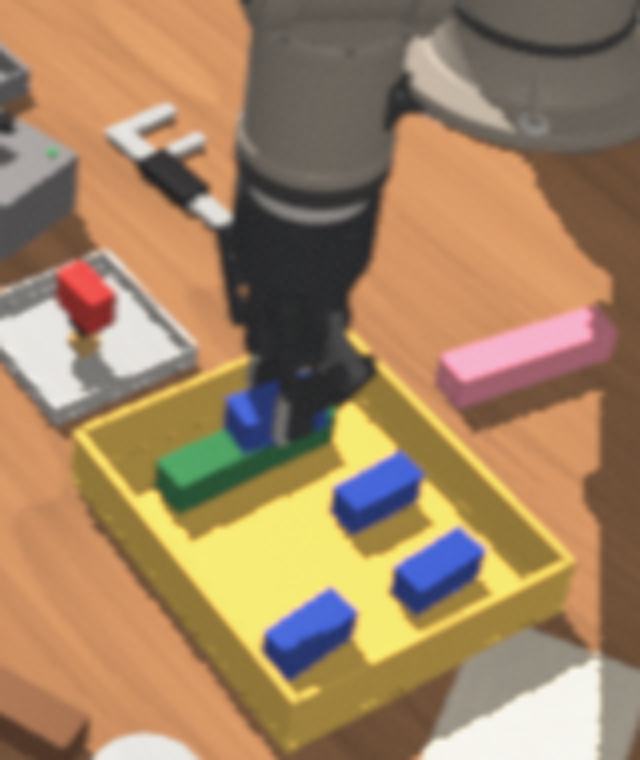

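View pics/b_2t.png

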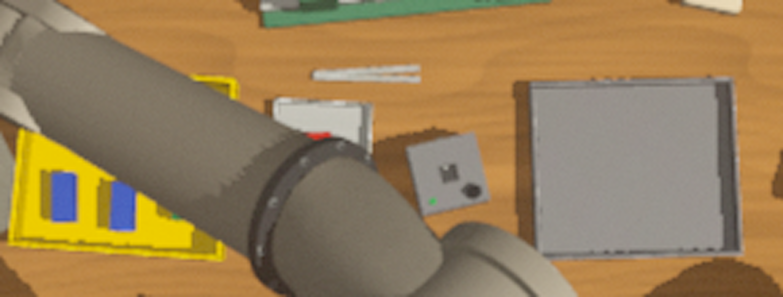

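Call:
move_arm:
  gripper: [0.1,0.1,0.1,0.1,0.1]
  xyz:
    - [-0.7,-4,0]
    - [-1.4,-8,0]
    - [-2.1,-12,0]
    - [-2.8,-16,0]
    - [-3.4,-20,0]
  twist: [0.11,0.22,0.33,0.44,0.55]

```text
t: 10.27
eef_pos: [0.5018, 0.0717, 0.2023]
tool_rot: [-0.001, 0.354, 0.935, -0.001]
contact_force: [0.1, -0.5, -0.2]
gripper_width: 0.27
```

```bash
python3 need.py .505 -.235 .2 1.59
```

```text
t 10.27 pos [0.5018 0.0717 0.2023] yaw 2.418 tilt 0.002 q7 0.24 grip 0.270 F [ 0.1 -0.5 -0.2]
shift cm [-20.54 -22.78   0.24] twist 0.828  |s|=30.7
```

Call:
move_arm:
  gripper: [0.1,0.1,0.1,0.1,0.1]
  xyz:
    - [-2.7,-3,0]
    - [-5.4,-6,0]
    - [-8.1,-9,0]
    - [-10.8,-12,0]
    - [-13.5,-15,0]
  twist: [0.11,0.22,0.33,0.44,0.55]

```text
t: 10.68
eef_pos: [0.5046, -0.1299, 0.2024]
tool_rot: [-0.001, 0.595, 0.804, -0.001]
contact_force: [1.0, 0.7, -0.8]
gripper_width: 0.267
```

```bash
python3 need.py .505 -.235 .14 1.59
```

```text
t 10.68 pos [ 0.5046 -0.1299  0.2024] yaw 1.868 tilt 0.002 q7 0.17 grip 0.267 F [ 1.   0.7 -0.8]
shift cm [-10.06  -3.03   6.23] twist 0.278  |s|=12.2
```

Call:
move_arm:
  gripper: [0.1,0.1,0.1,0.1,0.1]
  xyz:
    - [-3.5,-1,0]
    - [-7,-2,1]
    - [-10,-3,3]
    - [-10,-3,5]
    - [-10,-3,6]
  twist: [0.1,0.2,0.278,0.278,0.278]

```text
t: 11.1
eef_pos: [0.5046, -0.2343, 0.1401]
tool_rot: [-0.002, 0.7, 0.714, -0.001]
contact_force: [-0.2, 0.8, -1.3]
gripper_width: 0.268
```

```bash
python3 -c "
from h import *
save('scene','b_3.png',(200,140,360,270),5)"; python3 need.py .505 -.235 .085 1.59
```

```text
t 11.15 pos [ 0.5044 -0.2319  0.1391] yaw 1.595 tilt 0.007 q7 0.07 grip 0.271 F [-0.   1.5 -1.7]
shift cm [-0.33  0.09  5.41] twist 0.005  |s|=5.4
```

View pics/b_3.png

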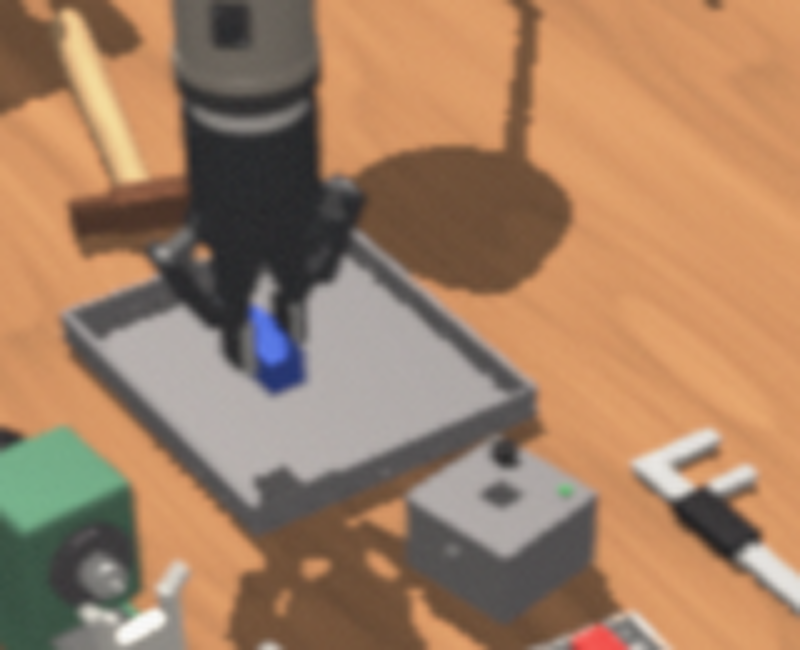

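Call:
move_arm:
  gripper: [0.1,0.1,0.1,0.1,0.1]
  xyz:
    - [0,0,2]
    - [0,0,4]
    - [0,0,5]
    - [0,0,5.5]
    - [0,0,5.5]
  twist: [0,0,0,0,0]

```text
t: 11.57
eef_pos: [0.5067, -0.2309, 0.0878]
tool_rot: [-0.001, 0.698, 0.717, -0.0]
contact_force: [-0.6, -0.0, 1.2]
gripper_width: 0.27
```

Call:
move_arm:
  gripper: [0.3,0.45,0.45,0.45,0.45]
  xyz:
    - [0,0,0]
    - [0,0,0]
    - [0,0,0]
    - [0,0,-2]
    - [0,0,-5]
  twist: [0,0,0,0,0]

```text
t: 11.98
eef_pos: [0.5055, -0.2317, 0.1375]
tool_rot: [-0.002, 0.698, 0.716, -0.001]
contact_force: [-0.6, -1.0, 1.0]
gripper_width: 0.45
```

Call:
move_arm:
  gripper: [0.45,0.45,0.45,0.45,0.45]
  xyz:
    - [0,0,-3]
    - [0,0,-6]
    - [2,0,-7]
    - [5,0,-7]
    - [9,0,-7]
  twist: [0,0,0,0,0]

```text
t: 12.4
eef_pos: [0.5054, -0.1443, 0.2105]
tool_rot: [0.002, 0.7, 0.714, 0.0]
contact_force: [0.2, 1.0, -0.3]
gripper_width: 0.45
```

```bash
python3 -c "
from h import *
save('scene','b_4.png',(200,140,440,390),2.4)"; python3 need.py .412 .2803 .2 .02
```

```text
t 12.45 pos [ 0.5052 -0.133   0.2103] yaw 1.602 tilt 0.004 q7 -0.05 grip 0.451 F [-0.6  8.  -0.2]
shift cm [41.6  -8.02  1.14] twist -1.559  |s|=42.4
```

View pics/b_4.png

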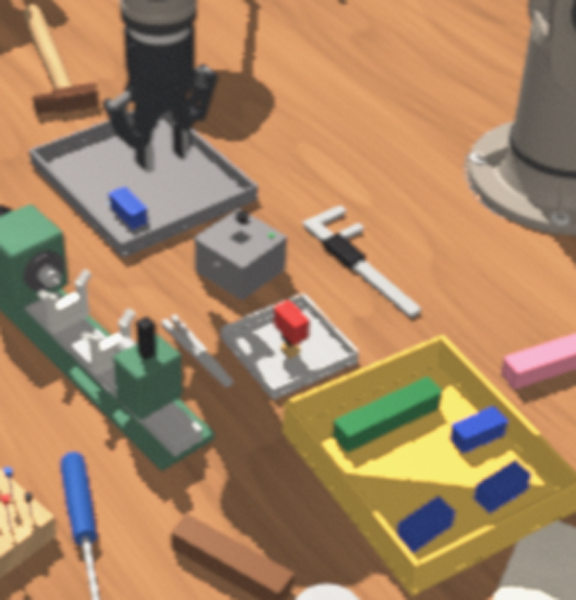

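Call:
move_arm:
  gripper: [0.45,0.45,0.45,0.45,0.45]
  xyz:
    - [4,-0.4,0]
    - [8,-0.8,0]
    - [12,-1.2,0]
    - [16,-1.6,0]
    - [20,-2,0]
  twist: [-0.12,-0.24,-0.36,-0.48,-0.6]

```text
t: 12.87
eef_pos: [0.4795, 0.0588, 0.2094]
tool_rot: [0.001, 0.453, 0.892, 0.0]
contact_force: [1.2, -1.0, 0.1]
gripper_width: 0.452
```

```bash
python3 need.py .412 .2803 .2 .02
```

```text
t 12.87 pos [0.4795 0.0588 0.2094] yaw 2.201 tilt 0.002 q7 0.08 grip 0.452 F [ 1.2 -1.   0.1]
shift cm [21.87  7.61  0.92] twist -0.960  |s|=23.2
```

Call:
move_arm:
  gripper: [0.45,0.45,0.45,0.45,0.45]
  xyz:
    - [3.6,1.2,0]
    - [7.2,2.4,0]
    - [10.8,3.6,0]
    - [14.4,5,0]
    - [18,6.2,0]
  twist: [-0.12,-0.24,-0.36,-0.48,-0.6]

```text
t: 13.28
eef_pos: [0.4244, 0.2411, 0.2094]
tool_rot: [0.001, 0.169, 0.986, 0.0]
contact_force: [1.5, 1.0, 0.6]
gripper_width: 0.45
```

```bash
python3 need.py .412 .2803 .14 .02
```

```text
t 13.28 pos [0.4244 0.2411 0.2094] yaw 2.801 tilt 0.002 q7 0.19 grip 0.450 F [1.5 1.  0.6]
shift cm [2.49 3.28 6.94] twist -0.360  |s|=8.1
```

Call:
move_arm:
  gripper: [0.45,0.45,0.45,0.45,0.45]
  xyz:
    - [1.2,1.6,0]
    - [2.5,3.3,2]
    - [2.5,3.3,4]
    - [2.5,3.3,5.8]
    - [2.5,3.3,5.8]
  twist: [-0.12,-0.24,-0.36,-0.36,-0.36]

```text
t: 13.7
eef_pos: [0.4112, 0.278, 0.1483]
tool_rot: [-0.002, -0.008, 1.0, -0.001]
contact_force: [-1.2, -0.3, -0.1]
gripper_width: 0.451
```

```bash
python3 -c "
from h import *
S=save('scene','b_5.png',(300,230,460,390),4)
V=boxv(.054,.024,.005,.029)
p=S['pixels'].astype(int); m=p[...,2]>(p[...,0]+p[...,1])/2+5
for k in comps(m,(322,288,445,390)): print(k[2].round(1),k[1][4], back(S,k[2],.02).round(3), np.round(fit([(S,k[0])],V,[*back(S,k[2],.02)[:2],0])[0],3))
"; python3 need.py .412 .2803 .082 .02
```

```text
[399.4 318.5] 281 [0.395 0.28  0.02 ] [ 0.392  0.278 -0.041]
[408.9 342.2] 284 [0.426 0.348 0.02 ] [0.424 0.346 0.119]
[377.  357.8] 302 [0.518 0.34  0.02 ] [0.516 0.338 0.15 ]
t 13.75 pos [0.4118 0.2783 0.1498] yaw -3.128 tilt 0.003 q7 0.32 grip 0.449 F [-0.5  0.6  0.7]
shift cm [-0.04  0.21  6.77] twist -0.006  |s|=6.8
```

View pics/b_5.png

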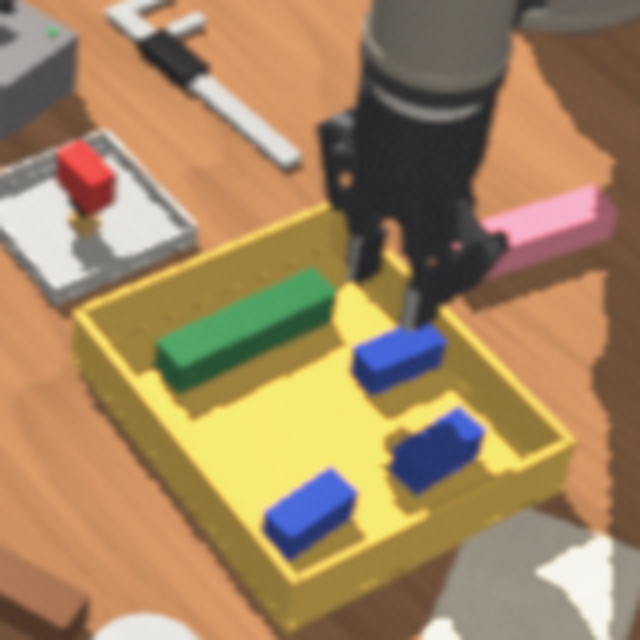

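```bash
python3 need.py .396 .278 .082 -.11
```

```text
t 13.75 pos [0.4118 0.2783 0.1498] yaw -3.128 tilt 0.003 q7 0.32 grip 0.449 F [-0.5  0.6  0.7]
shift cm [1.57 0.   6.78] twist 0.124  |s|=7.0
```

Call:
move_arm:
  gripper: [0.45,0.45,0.45,0.45,0.45]
  xyz:
    - [1.6,0,0.5]
    - [1.6,0,2.5]
    - [1.6,0,4.5]
    - [1.6,0,6.2]
    - [1.6,0,6.8]
  twist: [0.12,0.12,0.12,0.12,0.12]

```text
t: 14.17
eef_pos: [0.3968, 0.2782, 0.0823]
tool_rot: [0.0, 0.054, 0.999, -0.0]
contact_force: [0.1, 0.5, -0.1]
gripper_width: 0.447
```

Call:
move_arm:
  gripper: [0.1,0.1,0.1,0.1,0.1]
  xyz:
    - [0,0,0]
    - [0,0,0]
    - [0,0,0]
    - [0,0,0]
    - [0,0,0]
  twist: [0,0,0,0,0]

```text
t: 14.58
eef_pos: [0.3969, 0.2789, 0.0834]
tool_rot: [0.001, 0.053, 0.999, 0.0]
contact_force: [0.6, -0.0, -0.8]
gripper_width: 0.272
```

Call:
move_arm:
  gripper: [0.1,0.1,0.1,0.1,0.1]
  xyz:
    - [0,0,-2]
    - [0,0,-5]
    - [0,0,-8]
    - [0,0,-10]
    - [0,0,-12]
  twist: [0,0,0,0,0]

```text
t: 15.0
eef_pos: [0.3965, 0.2789, 0.2044]
tool_rot: [0.001, 0.053, 0.999, 0.0]
contact_force: [0.1, 0.1, -1.0]
gripper_width: 0.27
```

```bash
python3 -c "
from h import *
S=save('scene','b_6.png',(300,200,460,390),4)"
python3 need.py .505 -.34 .2 1.59
```

```text
t 15.05 pos [0.3976 0.2803 0.2074] yaw 3.036 tilt 0.006 q7 0.29 grip 0.267 F [1.3 1.2 1.9]
shift cm [-17.22 -60.55   0.62] twist 1.446  |s|=63.0
```

View pics/b_6.png

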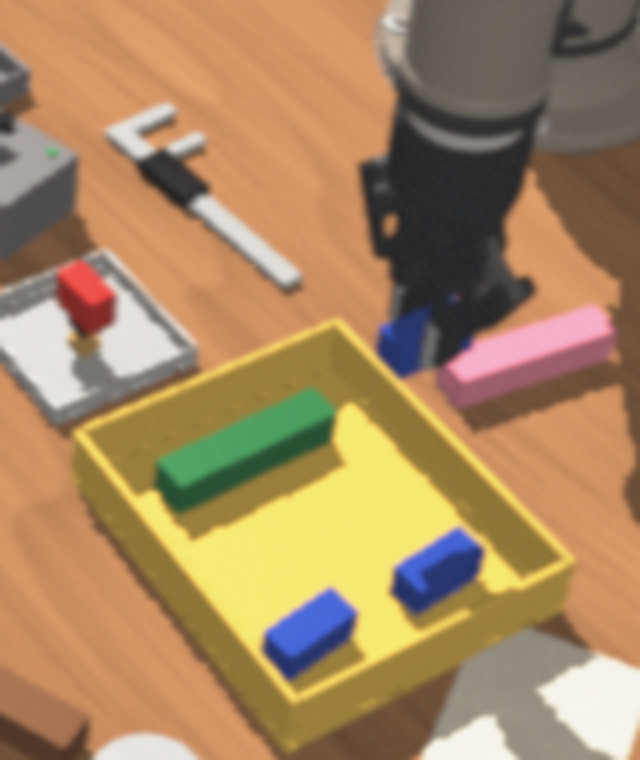

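Call:
move_arm:
  gripper: [0.1,0.1,0.1,0.1,0.1]
  xyz:
    - [-1.3,-3.9,0]
    - [-2.6,-7.8,0]
    - [-3.9,-11.7,0]
    - [-5.2,-15.6,0]
    - [-6.5,-19.5,0]
  twist: [0.1,0.2,0.3,0.4,0.5]

```text
t: 15.47
eef_pos: [0.4405, 0.0761, 0.203]
tool_rot: [0.001, 0.3, 0.954, 0.0]
contact_force: [0.8, 0.4, -0.9]
gripper_width: 0.266
```

```bash
python3 need.py .505 -.34 .2 1.59
```

```text
t 15.47 pos [0.4405 0.0761 0.203 ] yaw 2.531 tilt 0.001 q7 0.32 grip 0.266 F [ 0.8  0.4 -0.9]
shift cm [-29.13 -30.4    0.31] twist 0.941  |s|=42.1
```

Call:
move_arm:
  gripper: [0.1,0.1,0.1,0.1,0.1]
  xyz:
    - [-2.8,-2.9,0]
    - [-5.6,-5.8,0]
    - [-8.4,-8.7,0]
    - [-11.2,-11.7,0]
    - [-14,-14.6,0]
  twist: [0.1,0.2,0.3,0.4,0.5]

```text
t: 15.88
eef_pos: [0.4722, -0.124, 0.2029]
tool_rot: [0.0, 0.527, 0.85, -0.0]
contact_force: [0.4, 0.6, 0.0]
gripper_width: 0.269
```

```bash
python3 need.py .505 -.34 .2 1.59
```

```text
t 15.88 pos [ 0.4722 -0.124   0.2029] yaw 2.031 tilt 0.001 q7 0.31 grip 0.269 F [0.4 0.6 0. ]
shift cm [-20.81  -6.65   0.31] twist 0.441  |s|=21.9
```

Call:
move_arm:
  gripper: [0.1,0.1,0.1,0.1,0.1]
  xyz:
    - [-3.8,-1.2,0]
    - [-7.6,-2.4,0]
    - [-11.4,-3.6,0]
    - [-15.2,-4.8,0]
    - [-19,-6,0]
  twist: [0.1,0.2,0.3,0.4,0.441]

```text
t: 16.3
eef_pos: [0.5039, -0.3205, 0.2029]
tool_rot: [0.0, 0.7, 0.714, -0.0]
contact_force: [1.8, 0.9, 0.8]
gripper_width: 0.268
```

```bash
python3 need.py .505 -.34 .14 1.59
```

```text
t 16.30 pos [ 0.5039 -0.3205  0.2029] yaw 1.590 tilt 0.001 q7 0.25 grip 0.268 F [1.8 0.9 0.8]
shift cm [-1.95  0.07  6.29] twist -0.000  |s|=6.6
```

Call:
move_arm:
  gripper: [0.1,0.1,0.1,0.1,0.1]
  xyz:
    - [-1.6,0,2]
    - [-1.6,0,5]
    - [-1.6,0,8]
    - [-1.6,0,10]
    - [-1.6,0,10.5]
  twist: [0,0,0,0,0]

```text
t: 16.72
eef_pos: [0.5023, -0.3335, 0.094]
tool_rot: [-0.003, 0.699, 0.716, -0.001]
contact_force: [-0.4, 0.1, -0.1]
gripper_width: 0.266
```

```bash
python3 -c "
from h import *
S=save('scene','b_7.png',(200,140,360,270),4)"
python3 need.py .505 -.34 .085 1.59
```

```text
t 16.77 pos [ 0.5029 -0.3336  0.0949] yaw 1.595 tilt 0.005 q7 0.21 grip 0.267 F [-0.  -0.4 -1.4]
shift cm [-0.65  0.2   0.99] twist 0.005  |s|=1.2
```

View pics/b_7.png

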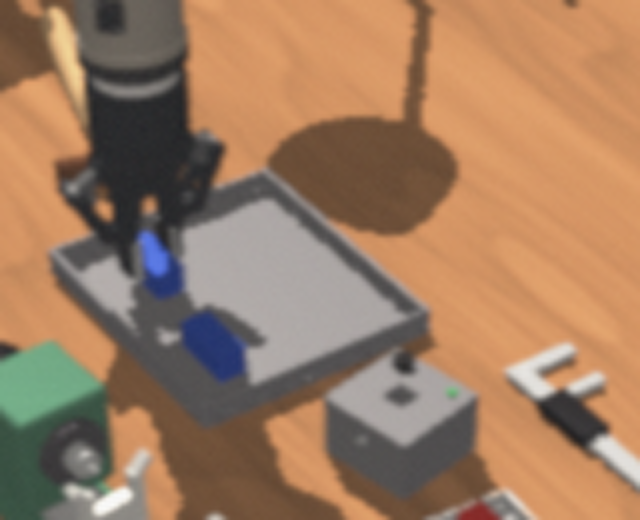

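Call:
move_arm:
  gripper: [0.1,0.1,0.1,0.1]
  xyz:
    - [0,0,0.5]
    - [0,0,0.8]
    - [0,0,1]
    - [0,0,1]
  twist: [0,0,0,0]

```text
t: 17.1
eef_pos: [0.5048, -0.3347, 0.0883]
tool_rot: [0.001, 0.699, 0.716, 0.0]
contact_force: [-1.1, 0.5, 0.3]
gripper_width: 0.266
```

Call:
move_arm:
  gripper: [0.3,0.45,0.45,0.45,0.45]
  xyz:
    - [0,0,0]
    - [0,0,0]
    - [0,0,0]
    - [0,0,-2]
    - [0,0,-5]
  twist: [0,0,0,0,0]

```text
t: 17.52
eef_pos: [0.5026, -0.3336, 0.1357]
tool_rot: [-0.003, 0.698, 0.716, -0.001]
contact_force: [0.6, -0.1, 0.0]
gripper_width: 0.45
```

Call:
move_arm:
  gripper: [0.45,0.45,0.45,0.45,0.45]
  xyz:
    - [0,0,-3]
    - [0,0,-6]
    - [2,0,-7]
    - [5,0,-7]
    - [9,0,-7]
  twist: [0,0,0,0,0]

```text
t: 17.93
eef_pos: [0.5024, -0.2467, 0.209]
tool_rot: [0.002, 0.7, 0.714, 0.0]
contact_force: [-0.1, 0.7, -0.6]
gripper_width: 0.45
```

```bash
python3 -c "
from h import *
S=save('scene','b_8.png',(200,140,440,390),2.4)
V=boxv(.054,.024,.005,.029)
p=S['pixels'].astype(int); m=p[...,2]>(p[...,0]+p[...,1])/2+5
for k in comps(m,(210,180,445,390)): print(k[2].round(1),k[1][4], back(S,k[2],.02).round(3), np.round(fit([(S,k[0])],V,[*back(S,k[2],.02)[:2],0])[0],3))
"
python3 need.py .515 .338 .2 .09
```

```text
[237.  208.5] 227 [ 0.506 -0.33   0.02 ] [ 0.503 -0.335  1.675]
[252.9 225.7] 239 [ 0.508 -0.231  0.02 ] [ 0.506 -0.235 -1.49 ]
[232.2 346.9] 388 [0.775 0.129 0.02 ] [0.772 0.122 1.192]
[408.9 342.2] 294 [0.426 0.348 0.02 ] [0.424 0.346 0.095]
[377.2 357.3] 325 [0.517 0.339 0.02 ] [0.514 0.338 0.11 ]
t 17.98 pos [ 0.5027 -0.235   0.2085] yaw 1.601 tilt 0.004 q7 0.13 grip 0.452 F [-1.7  9.   0.6]
shift cm [57.23  2.98  1.08] twist 1.511  |s|=57.3
```

View pics/b_8.png

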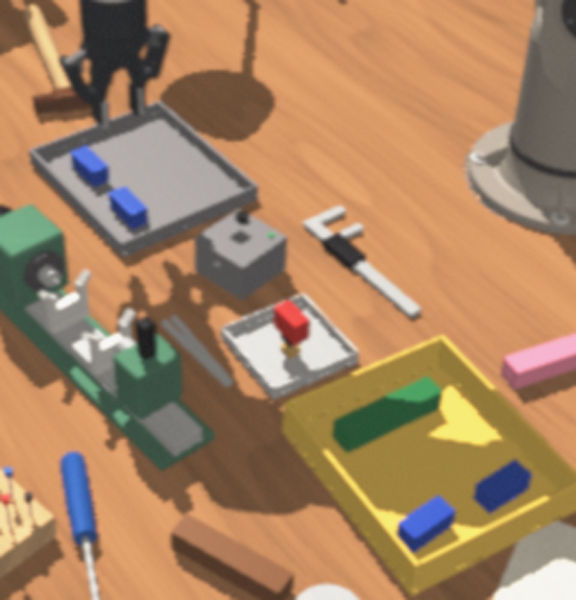

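Call:
move_arm:
  gripper: [0.45,0.45,0.45,0.45,0.45]
  xyz:
    - [4,0.2,0]
    - [8,0.4,0]
    - [12,0.6,0]
    - [16,0.8,0]
    - [20.5,1,0]
  twist: [-0.12,-0.24,-0.36,-0.48,-0.6]

```text
t: 18.4
eef_pos: [0.507, -0.0413, 0.208]
tool_rot: [0.0, 0.454, 0.891, -0.0]
contact_force: [1.7, 0.3, -0.4]
gripper_width: 0.452
```

```bash
python3 need.py .515 .338 .2 .09
```

```text
t 18.40 pos [ 0.507  -0.0413  0.208 ] yaw 2.200 tilt 0.001 q7 0.28 grip 0.452 F [ 1.7  0.3 -0.4]
shift cm [30.2  22.97  0.77] twist -1.031  |s|=38.0
```

Call:
move_arm:
  gripper: [0.45,0.45,0.45,0.45,0.45]
  xyz:
    - [3.2,2.4,0]
    - [6.4,4.8,0]
    - [9.6,7.3,0]
    - [12.8,9.7,0]
    - [16,12.2,0]
  twist: [-0.12,-0.24,-0.36,-0.48,-0.6]

```text
t: 18.82
eef_pos: [0.5125, 0.16, 0.2079]
tool_rot: [0.0, 0.17, 0.985, -0.0]
contact_force: [0.6, 0.4, 0.8]
gripper_width: 0.444
```

```bash
python3 need.py .515 .338 .2 .09
```

```text
t 18.82 pos [0.5125 0.16   0.2079] yaw 2.801 tilt 0.001 q7 0.40 grip 0.444 F [0.6 0.4 0.8]
shift cm [ 5.72 16.85  0.78] twist -0.431  |s|=17.8
```

Call:
move_arm:
  gripper: [0.45,0.45,0.45,0.45,0.45]
  xyz:
    - [1.3,3.8,0]
    - [2.6,7.6,0]
    - [3.9,11.4,0]
    - [5.2,15.2,1]
    - [5.7,16.7,3]
  twist: [-0.11,-0.22,-0.33,-0.431,-0.431]

```text
t: 19.23
eef_pos: [0.5154, 0.3423, 0.1802]
tool_rot: [0.002, -0.047, 0.999, 0.004]
contact_force: [-0.2, 0.6, 0.7]
gripper_width: 0.45
```

Call:
move_arm:
  gripper: [0.45,0.45,0.45]
  xyz:
    - [0,0,2]
    - [0,0,3]
    - [0,0,3]
  twist: [0,0,0]

```text
t: 19.48
eef_pos: [0.515, 0.3334, 0.145]
tool_rot: [-0.002, -0.042, 0.999, -0.002]
contact_force: [-0.2, -0.7, 0.3]
gripper_width: 0.452
```

```bash
python3 -c "
from h import *
S=save('scene','b_9.png',(300,230,460,390),4)"
python3 need.py .515 .338 .082 .09
```

```text
t 19.53 pos [0.5158 0.3335 0.1465] yaw -3.058 tilt 0.003 q7 0.46 grip 0.450 F [ 0.8 -0.3 -0.3]
shift cm [0.03 0.47 6.45] twist -0.007  |s|=6.5
```

View pics/b_9.png

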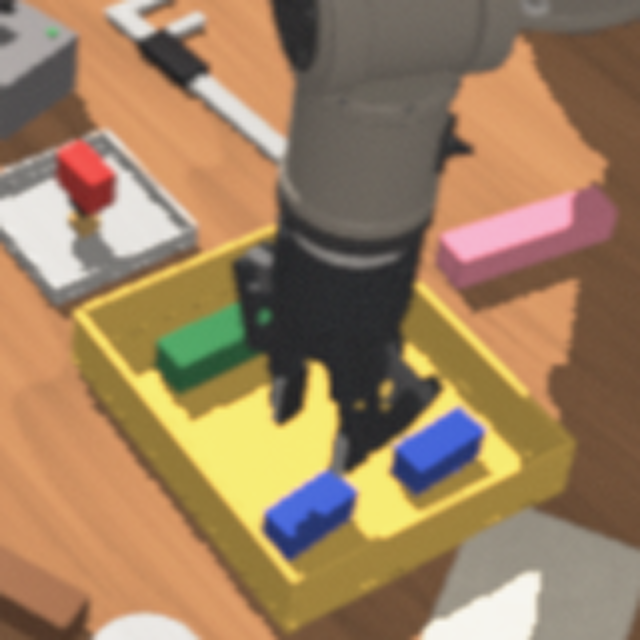

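Call:
move_arm:
  gripper: [0.45,0.45,0.45,0.45,0.45]
  xyz:
    - [0,0.4,1.5]
    - [0,0.4,3.5]
    - [0,0.4,5.2]
    - [0,0.4,6.3]
    - [0,0.4,6.4]
  twist: [0,0,0,0,0]

```text
t: 19.95
eef_pos: [0.515, 0.3374, 0.0812]
tool_rot: [-0.001, -0.042, 0.999, -0.001]
contact_force: [-0.7, 0.2, -0.8]
gripper_width: 0.45
```

Call:
move_arm:
  gripper: [0.1,0.1,0.1,0.1,0.1]
  xyz:
    - [0,0,0]
    - [0,0,0]
    - [0,0,0]
    - [0,0,0]
    - [0,0,0]
  twist: [0,0,0,0,0]

```text
t: 20.37
eef_pos: [0.5159, 0.339, 0.0842]
tool_rot: [0.0, -0.042, 0.999, 0.0]
contact_force: [0.3, 0.1, -1.3]
gripper_width: 0.268
```

Call:
move_arm:
  gripper: [0.1,0.1,0.1,0.1,0.1]
  xyz:
    - [0,0,-2]
    - [0,0,-5]
    - [0,0,-8]
    - [0,0,-10]
    - [0,0,-12]
  twist: [0,0,0,0,0]

```text
t: 20.78
eef_pos: [0.5157, 0.3391, 0.2056]
tool_rot: [0.001, -0.042, 0.999, 0.0]
contact_force: [0.3, -0.2, -0.2]
gripper_width: 0.266
```

```bash
python3 -c "
from h import *
S=save('scene','b_10.png',(300,200,460,390),4)"
python3 need.py .41 -.235 .2 1.59
```

```text
t 20.83 pos [0.5167 0.3405 0.2093] yaw -3.057 tilt 0.007 q7 0.50 grip 0.264 F [0.  1.  1.9]
shift cm [ 15.49 -56.45   0.66] twist -1.506  |s|=58.5
```

View pics/b_10.png

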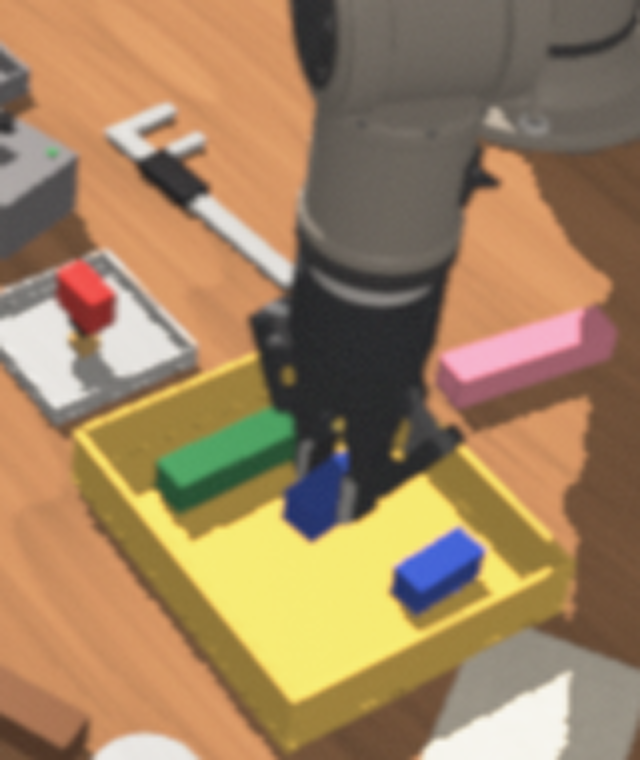

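Call:
move_arm:
  gripper: [0.1,0.1,0.1,0.1,0.1]
  xyz:
    - [1,-4,0]
    - [2,-8,0]
    - [3,-12,0]
    - [4,-16,0]
    - [5,-20,0]
  twist: [0.12,0.24,0.36,0.48,0.6]

```text
t: 21.25
eef_pos: [0.4819, 0.1336, 0.2037]
tool_rot: [0.0, 0.258, 0.966, 0.0]
contact_force: [1.3, -0.9, 0.2]
gripper_width: 0.27
```

```bash
python3 need.py .41 -.235 .2 1.59
```

```text
t 21.25 pos [0.4819 0.1336 0.2037] yaw 2.620 tilt 0.001 q7 0.27 grip 0.270 F [ 1.3 -0.9  0.2]
shift cm [-12.13 -35.54   0.37] twist 1.030  |s|=37.6
```

Call:
move_arm:
  gripper: [0.1,0.1,0.1,0.1,0.1]
  xyz:
    - [-1.3,-3.8,0]
    - [-2.6,-7.6,0]
    - [-3.9,-11.4,0]
    - [-5.2,-15.2,0]
    - [-6.5,-19,0]
  twist: [0.12,0.24,0.36,0.48,0.6]

```text
t: 21.67
eef_pos: [0.4447, -0.0638, 0.204]
tool_rot: [0.001, 0.532, 0.847, 0.0]
contact_force: [0.8, -0.6, -0.2]
gripper_width: 0.27
```

```bash
python3 need.py .41 -.235 .2 1.59
```

```text
t 21.67 pos [ 0.4447 -0.0638  0.204 ] yaw 2.020 tilt 0.001 q7 0.19 grip 0.270 F [ 0.8 -0.6 -0.2]
shift cm [-13.92 -10.56   0.4 ] twist 0.430  |s|=17.5
```

Call:
move_arm:
  gripper: [0.1,0.1,0.1,0.1,0.1]
  xyz:
    - [-3.2,-2.4,0]
    - [-6.4,-4.8,0]
    - [-9.6,-7.2,0]
    - [-12.8,-9.7,0]
    - [-13.9,-10.5,2]
  twist: [0.12,0.24,0.36,0.43,0.43]

```text
t: 22.08
eef_pos: [0.4122, -0.2398, 0.1863]
tool_rot: [0.004, 0.702, 0.712, -0.0]
contact_force: [1.4, -0.9, -0.6]
gripper_width: 0.266
```

```bash
python3 -c "
from h import *
S=save('scene','b_11.png',(200,140,360,270),4)"; python3 need.py .41 -.235 .0855 1.59
```

```text
t 22.13 pos [ 0.4097 -0.2392  0.1814] yaw 1.586 tilt 0.003 q7 0.18 grip 0.267 F [-2.2 -1.5 -3.8]
shift cm [0.45 0.05 9.59] twist -0.004  |s|=9.6
```

View pics/b_11.png

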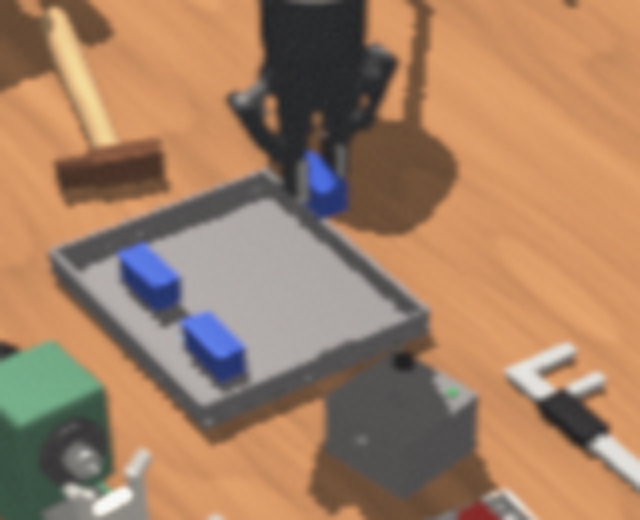

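Call:
move_arm:
  gripper: [0.1,0.1,0.1,0.1,0.1]
  xyz:
    - [0.2,0,3]
    - [0.2,0,6]
    - [0.2,0,8.4]
    - [0.2,0,9.6]
    - [0.2,0,9.8]
  twist: [0,0,0,0,0]

```text
t: 22.55
eef_pos: [0.4113, -0.2302, 0.0838]
tool_rot: [-0.002, 0.698, 0.716, -0.0]
contact_force: [-0.8, -0.5, -1.0]
gripper_width: 0.272
```

```bash
 python3 need.py .41 -.235 .0855 1.59
```

```text
t 22.55 pos [ 0.4113 -0.2302  0.0838] yaw 1.597 tilt 0.003 q7 0.04 grip 0.272 F [-0.8 -0.5 -1. ]
shift cm [-0.48 -0.14 -0.17] twist 0.007  |s|=0.5
```

Call:
move_arm:
  gripper: [0.1,0.3,0.45,0.45,0.45]
  xyz:
    - [0,0,0]
    - [0,0,0]
    - [0,0,0]
    - [0,0,-0.5]
    - [0,0,-3]
  twist: [0,0,0,0,0]

```text
t: 22.97
eef_pos: [0.4107, -0.2304, 0.1144]
tool_rot: [-0.002, 0.698, 0.716, -0.001]
contact_force: [-0.0, -0.3, -0.4]
gripper_width: 0.449
```

Call:
move_arm:
  gripper: [0.45,0.45,0.45,0.45,0.45]
  xyz:
    - [0,0,-4]
    - [0,0,-8]
    - [2,0,-9]
    - [5,0,-9]
    - [9,0,-9]
  twist: [0,0,0,0,0]

```text
t: 23.38
eef_pos: [0.4106, -0.1425, 0.2079]
tool_rot: [0.003, 0.7, 0.714, 0.001]
contact_force: [0.8, 1.1, -0.2]
gripper_width: 0.45
```

```bash
python3 -c "
from h import *
S=save('scene','b_12.png',(200,140,440,390),2.4)
V=boxv(.054,.024,.005,.029)
p=S['pixels'].astype(int); m=p[...,2]>(p[...,0]+p[...,1])/2+5
for k in comps(m,(210,180,445,390)): print(k[2].round(1),k[1][4], back(S,k[2],.02).round(3), np.round(fit([(S,k[0])],V,[*back(S,k[2],.02)[:2],0])[0],3))
"
python3 need.py .423 .346 .2 .06
```

```text
[237.  208.6] 226 [ 0.506 -0.33   0.02 ] [ 0.504 -0.333  1.672]
[280.5 215.3] 231 [ 0.413 -0.229  0.02 ] [ 0.411 -0.233 -1.45 ]
[252.9 225.7] 239 [ 0.508 -0.231  0.02 ] [ 0.506 -0.235 -1.49 ]
[232.2 346.9] 388 [0.775 0.129 0.02 ] [0.772 0.122 1.196]
[408.9 342.3] 292 [0.427 0.348 0.02 ] [0.424 0.346 0.084]
t 23.43 pos [ 0.41   -0.1333  0.2074] yaw 1.601 tilt 0.003 q7 0.01 grip 0.453 F [-1.8  7.1 -0.2]
shift cm [47.86  2.75  0.8 ] twist 1.541  |s|=47.9
```

View pics/b_12.png

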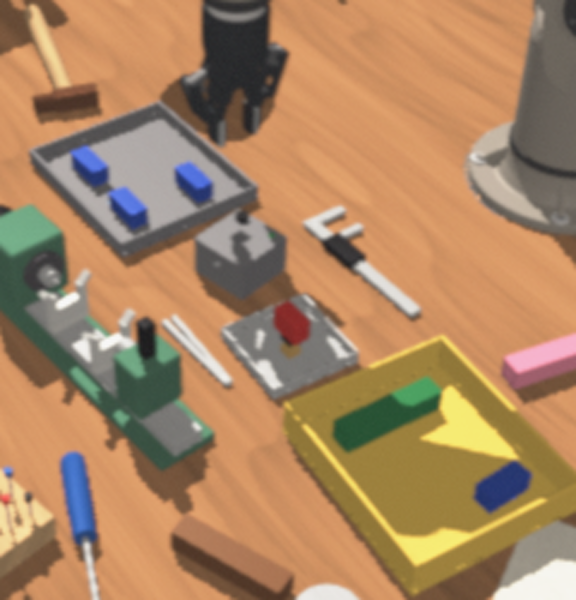

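Call:
move_arm:
  gripper: [0.45,0.45,0.45,0.45,0.45]
  xyz:
    - [3.5,2,0]
    - [7,4,0]
    - [10.5,5.5,0]
    - [14.5,5.5,0]
    - [18.5,5.5,0]
  twist: [-0.12,-0.24,-0.36,-0.48,-0.6]

```text
t: 23.85
eef_pos: [0.4609, 0.0469, 0.2067]
tool_rot: [0.001, 0.453, 0.891, 0.0]
contact_force: [1.0, 0.3, -0.2]
gripper_width: 0.45
```

```bash
python3 need.py .423 .346 .2 .06
```

```text
t 23.85 pos [0.4609 0.0469 0.2067] yaw 2.201 tilt 0.002 q7 0.08 grip 0.450 F [ 1.   0.3 -0.2]
shift cm [26.39 14.56  0.66] twist -1.001  |s|=30.2
```

Call:
move_arm:
  gripper: [0.45,0.45,0.45,0.45,0.45]
  xyz:
    - [3.5,1.9,0]
    - [7,3.8,0]
    - [10.5,5.7,0]
    - [14,7.6,0]
    - [17.5,9.6,0]
  twist: [-0.12,-0.24,-0.36,-0.48,-0.6]

```text
t: 24.27
eef_pos: [0.4353, 0.2448, 0.2066]
tool_rot: [0.001, 0.169, 0.986, -0.0]
contact_force: [1.1, -0.2, -0.9]
gripper_width: 0.45
```

```bash
python3 need.py .423 .346 .15 .06
```

```text
t 24.27 pos [0.4353 0.2448 0.2066] yaw 2.801 tilt 0.002 q7 0.17 grip 0.450 F [ 1.1 -0.2 -0.9]
shift cm [4.54 9.13 5.65] twist -0.400  |s|=11.7
```

Call:
move_arm:
  gripper: [0.45,0.45,0.45,0.45,0.45]
  xyz:
    - [1.6,3.2,0]
    - [3.2,6.4,0]
    - [4.5,9.2,2]
    - [4.5,9.2,4.5]
    - [4.5,9.2,5.6]
  twist: [-0.11,-0.22,-0.33,-0.4,-0.4]

```text
t: 24.68
eef_pos: [0.4234, 0.3462, 0.1482]
tool_rot: [-0.001, -0.03, 1.0, -0.0]
contact_force: [-0.3, -1.1, -0.3]
gripper_width: 0.449
```

```bash
python3 -c "
from h import *
S=save('scene','b_13.png',(300,230,460,390),4)"; python3 need.py .423 .346 .082 .06
```

```text
t 24.73 pos [0.4234 0.3438 0.1466] yaw -3.088 tilt 0.005 q7 0.27 grip 0.451 F [-0.2 -1.4 -2. ]
shift cm [-0.    0.25  6.46] twist -0.006  |s|=6.5
```

View pics/b_13.png

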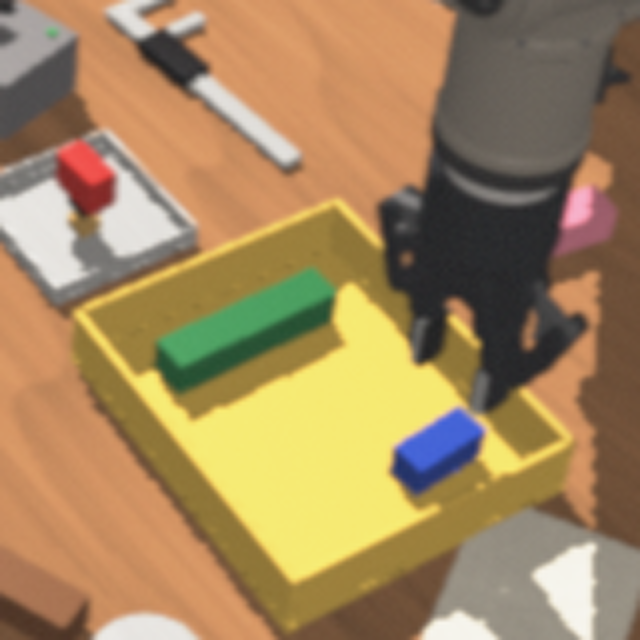

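Call:
move_arm:
  gripper: [0.4,0.4,0.4,0.4,0.4]
  xyz:
    - [0,0.15,1.5]
    - [0,0.15,3.5]
    - [0,0.15,5.2]
    - [0,0.15,6.3]
    - [0,0.15,6.5]
  twist: [0,0,0,0,0]

```text
t: 25.15
eef_pos: [0.4246, 0.3449, 0.0832]
tool_rot: [-0.001, -0.026, 1.0, -0.001]
contact_force: [-0.3, 0.5, 1.2]
gripper_width: 0.396
```

Call:
move_arm:
  gripper: [0.1,0.1,0.1,0.1,0.1]
  xyz:
    - [0,0,0]
    - [0,0,0]
    - [0,0,0]
    - [0,0,0]
    - [0,0,0]
  twist: [0,0,0,0,0]

```text
t: 25.57
eef_pos: [0.4247, 0.3468, 0.0852]
tool_rot: [0.0, -0.027, 1.0, 0.0]
contact_force: [0.6, 0.3, -0.5]
gripper_width: 0.268
```

Call:
move_arm:
  gripper: [0.1,0.1,0.1,0.1,0.1]
  xyz:
    - [0,0,-2]
    - [0,0,-5]
    - [0,0,-8]
    - [0,0,-10]
    - [0,0,-12]
  twist: [0,0,0,0,0]

```text
t: 25.98
eef_pos: [0.4245, 0.3469, 0.2064]
tool_rot: [0.001, -0.027, 1.0, 0.0]
contact_force: [0.3, 0.7, -1.2]
gripper_width: 0.263
```

```bash
python3 -c "
from h import *
S=save('scene','b_14.png',(300,200,460,390),4)"
python3 need.py .46 .15 .2 2.6;python3 need.py .46 -.05 .2 2.0
```

```text
t 26.03 pos [0.4254 0.3484 0.2098] yaw -3.087 tilt 0.006 q7 0.34 grip 0.265 F [0.4 1.9 1.8]
shift cm [ -2.37 -20.     0.92] twist 0.596  |s|=20.2
t 26.03 pos [0.4254 0.3484 0.2098] yaw -3.087 tilt 0.006 q7 0.34 grip 0.265 F [0.4 1.9 1.8]
shift cm [ -1.29 -39.97   0.85] twist 1.196  |s|=40.0
```

View pics/b_14.png

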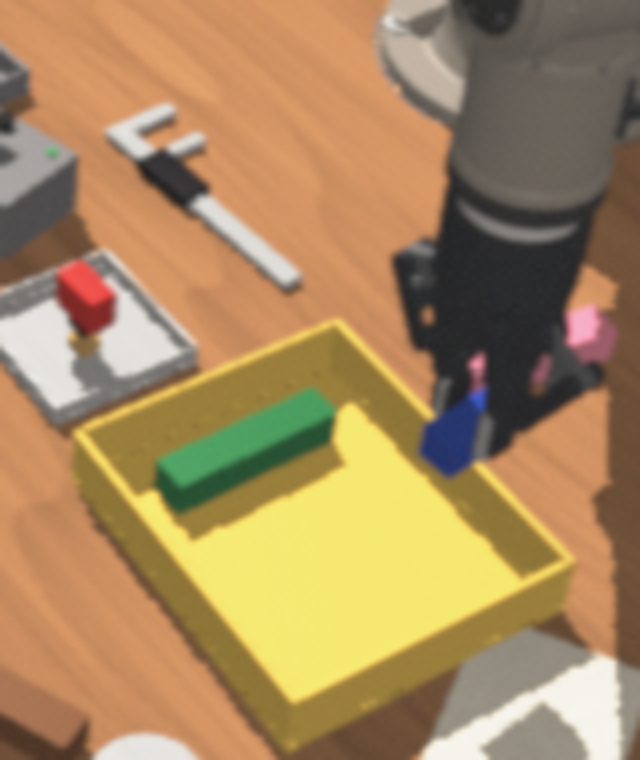

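Call:
move_arm:
  gripper: [0.1,0.1,0.1,0.1,0.1]
  xyz:
    - [-0.5,-4,0]
    - [-1,-8,0]
    - [-1.5,-12,0]
    - [-2,-16,0]
    - [-2.4,-20,0]
  twist: [0.12,0.24,0.36,0.48,0.6]

```text
t: 26.45
eef_pos: [0.4593, 0.1464, 0.2048]
tool_rot: [0.0, 0.272, 0.962, 0.0]
contact_force: [1.8, -0.1, -0.3]
gripper_width: 0.269
```

```bash
python3 need.py .46 -.05 .2 2.0
```

```text
t 26.45 pos [0.4593 0.1464 0.2048] yaw 2.590 tilt 0.001 q7 0.19 grip 0.269 F [ 1.8 -0.1 -0.3]
shift cm [-10.35 -16.7    0.48] twist 0.590  |s|=19.6
```

Call:
move_arm:
  gripper: [0.1,0.1,0.1,0.1,0.1]
  xyz:
    - [-2.1,-3.4,0]
    - [-4.2,-6.8,0]
    - [-6.3,-10.2,0]
    - [-8.4,-13.6,0]
    - [-10.4,-16.8,0]
  twist: [0.12,0.24,0.36,0.48,0.59]

```text
t: 26.87
eef_pos: [0.4605, -0.0516, 0.2049]
tool_rot: [0.001, 0.541, 0.841, -0.0]
contact_force: [-0.1, 1.2, -0.3]
gripper_width: 0.265
```

```bash
python3 need.py .41 -.338 .2 1.59;python3 need.py .44 -.2 .2 1.59
```

```text
t 26.87 pos [ 0.4605 -0.0516  0.2049] yaw 1.999 tilt 0.001 q7 0.12 grip 0.265 F [-0.1  1.2 -0.3]
shift cm [-23.95 -16.5    0.51] twist 0.409  |s|=29.1
t 26.87 pos [ 0.4605 -0.0516  0.2049] yaw 1.999 tilt 0.001 q7 0.12 grip 0.265 F [-0.1  1.2 -0.3]
shift cm [-12.65  -8.03   0.5 ] twist 0.409  |s|=15.0
```

Call:
move_arm:
  gripper: [0.1,0.1,0.1,0.1,0.1]
  xyz:
    - [-3.3,-2.2,0]
    - [-6.6,-4.4,0]
    - [-9.9,-6.7,0]
    - [-13.2,-9,0]
    - [-16.5,-11.3,0]
  twist: [0.1,0.2,0.3,0.4,0.409]

```text
t: 27.28
eef_pos: [0.4273, -0.2483, 0.2049]
tool_rot: [0.0, 0.7, 0.715, -0.0]
contact_force: [1.6, -0.7, -0.0]
gripper_width: 0.266
```

```bash
python3 need.py .41 -.338 .14 1.59
```

```text
t 27.28 pos [ 0.4273 -0.2483  0.2049] yaw 1.592 tilt 0.001 q7 0.19 grip 0.266 F [ 1.6 -0.7 -0. ]
shift cm [-8.93 -1.93  6.5 ] twist 0.002  |s|=11.2
```

Call:
move_arm:
  gripper: [0.1,0.1,0.1,0.1,0.1]
  xyz:
    - [-3.8,-0.8,0]
    - [-7.6,-1.6,1]
    - [-8.9,-1.9,4]
    - [-8.9,-1.9,7.5]
    - [-8.9,-1.9,10]
  twist: [0,0,0,0,0]

```text
t: 27.7
eef_pos: [0.4101, -0.3374, 0.1026]
tool_rot: [-0.0, 0.699, 0.715, -0.0]
contact_force: [-0.1, 1.0, -0.5]
gripper_width: 0.263
```

```bash
python3 -c "
from h import *
S=save('scene','b_15.png',(200,140,360,270),4)"; python3 need.py .41 -.338 .0865 1.59
```

```text
t 27.75 pos [ 0.4084 -0.335   0.0988] yaw 1.595 tilt 0.007 q7 0.26 grip 0.268 F [-0.2  1.5 -2.8]
shift cm [-0.31  0.16  1.23] twist 0.005  |s|=1.3
```

View pics/b_15.png

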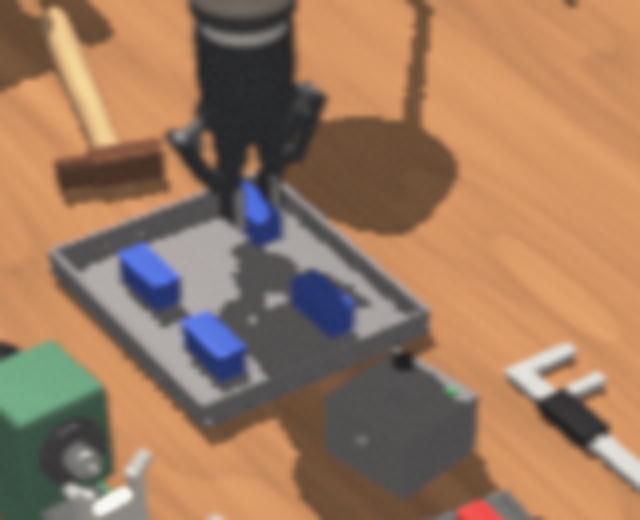

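Call:
move_arm:
  gripper: [0.1,0.1,0.1,0.1,0.1]
  xyz:
    - [0,0,0.7]
    - [0,0,1.2]
    - [0,0,1.5]
    - [0,0,1.5]
    - [0,0,1.5]
  twist: [0,0,0,0,0]

```text
t: 28.17
eef_pos: [0.412, -0.3362, 0.0907]
tool_rot: [0.001, 0.698, 0.716, 0.0]
contact_force: [0.0, -0.1, -0.2]
gripper_width: 0.268
```

Call:
move_arm:
  gripper: [0.3,0.45,0.45,0.45,0.45]
  xyz:
    - [0,0,0]
    - [0,0,0]
    - [0,0,0]
    - [0,0,-2]
    - [0,0,-5]
  twist: [0,0,0,0,0]

```text
t: 28.58
eef_pos: [0.4098, -0.335, 0.1381]
tool_rot: [-0.003, 0.698, 0.716, -0.0]
contact_force: [0.6, -0.3, -0.2]
gripper_width: 0.452
```

Call:
move_arm:
  gripper: [0.45,0.45,0.45,0.45,0.45]
  xyz:
    - [0,0,-3]
    - [0,0,-7]
    - [2,2,-10]
    - [5,4,-13]
    - [9,6,-14]
  twist: [0,0,0,0,0]

```text
t: 29.0
eef_pos: [0.4668, -0.254, 0.2816]
tool_rot: [0.003, 0.7, 0.715, 0.001]
contact_force: [1.6, -0.6, 0.2]
gripper_width: 0.453
```

```bash
python3 -c "
from h import *
S=save('scene','b_16.png',(190,140,330,330),4)
V=boxv(.054,.024,.005,.029)
p=S['pixels'].astype(int); m=p[...,2]>(p[...,0]+p[...,1])/2+5
for k in comps(m,(210,180,445,390)): print(k[2].round(1),k[1][4], back(S,k[2],.02).round(3), np.round(fit([(S,k[0])],V,[*back(S,k[2],.02)[:2],0])[0],3))
"
python3 need.py .655 .065 .3 1.66
```

```text
[262.4 198.2] 213 [ 0.413 -0.334  0.02 ] [ 0.411 -0.337  1.613]
[237.  208.6] 227 [ 0.506 -0.33   0.02 ] [ 0.503 -0.334 -1.45 ]
[280.4 215.2] 230 [ 0.413 -0.229  0.02 ] [ 0.411 -0.233  1.683]
[253.  225.8] 238 [ 0.508 -0.231  0.02 ] [ 0.506 -0.235  1.631]
[232.2 346.9] 388 [0.775 0.129 0.02 ] [0.772 0.122 1.196]
t 29.05 pos [ 0.4716 -0.2435  0.2829] yaw 1.605 tilt 0.010 q7 0.21 grip 0.450 F [4.  7.  1.4]
shift cm [30.21 19.39 -1.52] twist -0.055  |s|=35.9
```

View pics/b_16.png

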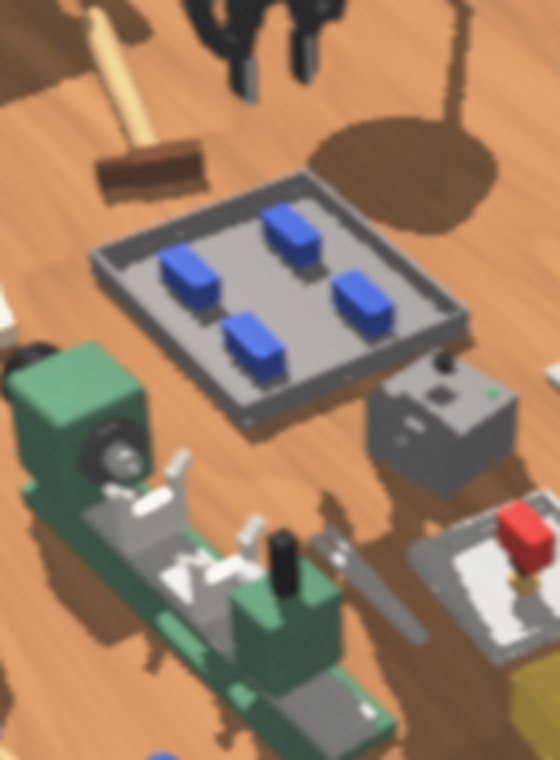

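```bash
cat > ov.py <<'E'
from h import *
import sys
d=np.load("cams.npz")
def cam(n): return {k:d[n+"_"+k] for k in("fx","fy","cx","cy","R","t")}
def L2W(p,pose):
    x,y,w=pose;R=np.array([[np.cos(w),-np.sin(w),0],[np.sin(w),np.cos(w),0],[0,0,1]]); return np.array(p)@R.T+[x,y,0]
def overlay(img,c,box,k,pose,post,name):
    im=cv2.resize(img[box[1]:box[3],box[0]:box[2]],None,fx=k,fy=k,interpolation=cv2.INTER_CUBIC)
    def uv(p): return tuple(int(v) for v in (proj(c,L2W(p,pose))+.5-[box[0],box[1]])*k)
    def line(a,b,col): cv2.line(im,uv(a),uv(b),col,1,cv2.LINE_AA)
    m=1e-3
    for y in(-35,45):
        for yy in(y-5,y+5):
            for sx in(-1,1): line((sx*15*m,yy*m,62*m),(sx*15*m,yy*m,80*m),(0,0,255))
            line((-15*m,yy*m,62*m),(15*m,yy*m,62*m),(0,0,255))
        for sx in (-1,1): line((sx*15*m,(y-5)*m,80*m),(sx*15*m,(y+5)*m,80*m),(0,0,255))
    line((0,-.052,.075),(0,.06,.075),(255,0,255))
    # post
    P=[(sx*.008,post+sy*.008) for sx,sy in((-1,-1),(-1,1),(1,1),(1,-1))]
    for i in range(4):
        line((*P[i],.14),(*P[(i+1)%4],.14),(0,255,255)); line((*P[i],.095),(*P[i],.14),(0,255,255))
    # headstock
    P=[(sx*.035,y) for sx,y in((-1,-.135),(-1,-.065),(1,-.065),(1,-.135))]
    for i in range(4): line((*P[i],.11),(*P[(i+1)%4],.11),(255,255,0))
    for sx in(-1,1): line((sx*.035,-.16,0),(sx*.035,.17,0),(255,255,0));
    cv2.imwrite(name,im)
pose=tuple(map(float,sys.argv[1:4])); post=float(sys.argv[4]); tag=sys.argv[5]
overlay(cv2.imread("pics/top0.png"),cam("top"),(270,140,405,195),5.9,pose,post,"pics/ot%s.png"%tag)
overlay(cv2.imread("pics/scene0.png"),cam("scene"),(185,220,300,340),5,pose,post,"pics/os%s.png"%tag)
E
python3 ov.py .664 -.045 .087 .11 1
python3 - <<'E'
from h import *
for i in range(3):
    for q in("axis_mid","tail_post","lathe"):
        r=spot_point(q,"scene"); print(q,[(np.round(d["centre"],4).tolist(),round(d["p"],2)) for d in r[:2]]); read_camera("scene")
E
```

```text
axis_mid [([0.6675, -0.0436, 0.0736], 0.73)]
tail_post [([0.655, 0.0656, 0.1266], 0.56)]
lathe [([0.6645, -0.0496, 0.0002], 0.73), ([0.6827, 0.398, -0.0045], 0.64)]
axis_mid [([0.6668, -0.0442, 0.0718], 0.72)]
tail_post [([0.6576, 0.0659, 0.1262], 0.93)]
lathe [([0.6646, -0.0473, 0.0], 0.67)]
axis_mid [([0.6657, -0.0469, 0.0752], 0.86)]
tail_post [([0.6574, 0.0648, 0.1274], 0.96)]
lathe [([0.6639, -0.0486, 0.0028], 0.89)]
```

View pics/ot1.png

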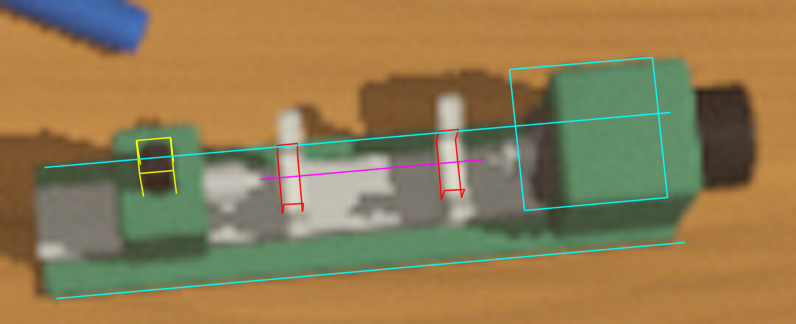

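View pics/os1.png

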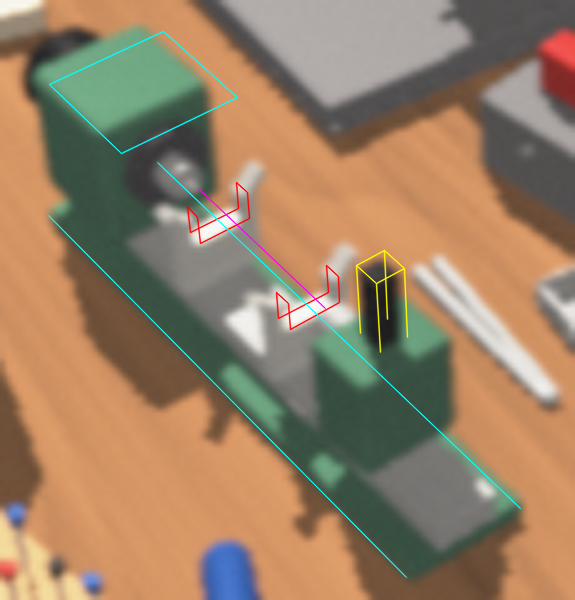

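All four bars rest on the tray floor. The overlay confirms the lathe pose at about (0.664, -0.045) with yaw 0.087, and the post about 0.11 m along the lathe's y. Next I'll pull the tailstock back.

```bash
python3 need.py .6555 .065 .26 1.658
```

```text
t 29.95 pos [ 0.4653 -0.2522  0.2772] yaw 1.597 tilt 0.000 q7 0.22 grip 0.448 F [-0.2 -0.3  1.2]
shift cm [31.22 19.84  1.72] twist -0.061  |s|=37.0
```

Call:
move_arm:
  gripper: [0.45,0.45,0.45,0.45,0.45]
  xyz:
    - [3.3,2.1,0]
    - [6.6,4.2,0]
    - [9.9,6.3,0]
    - [13.2,8.4,0]
    - [16.5,10.5,0]
  twist: [-0.02,-0.04,-0.061,-0.061,-0.061]

```text
t: 30.37
eef_pos: [0.5666, -0.083, 0.2773]
tool_rot: [0.0, 0.676, 0.737, 0.0]
contact_force: [1.4, -1.2, 0.2]
gripper_width: 0.452
```

Call:
move_arm:
  gripper: [0.45,0.45,0.45,0.45,0.45]
  xyz:
    - [3.3,2,0]
    - [6.6,4,0]
    - [9.9,6,0]
    - [13,7.6,0]
    - [14.2,8.4,1]
  twist: [0,0,0,0,0]

```text
t: 30.78
eef_pos: [0.6388, 0.0712, 0.2693]
tool_rot: [0.0, 0.673, 0.739, 0.003]
contact_force: [0.6, 2.1, 0.1]
gripper_width: 0.456
```

```bash
python3 need.py .6555 .065 .22 1.658;python3 need.py .6555 .065 .22 1.658; python3 -c "
from h import *
S=save('scene','l_1.png',(170,170,320,340),4)"; python3 need.py .6555 .065 .22 1.658;
```

```text
t 30.78 pos [0.6388 0.0712 0.2693] yaw 1.664 tilt 0.006 q7 -0.38 grip 0.456 F [0.6 2.1 0.1]
shift cm [-0.8   1.58  4.93] twist 0.006  |s|=5.2
t 30.78 pos [0.6388 0.0712 0.2693] yaw 1.664 tilt 0.006 q7 -0.38 grip 0.456 F [0.6 2.1 0.1]
shift cm [-0.8   1.58  4.93] twist 0.006  |s|=5.2
t 30.83 pos [0.6381 0.0718 0.2662] yaw 1.665 tilt 0.005 q7 -0.38 grip 0.449 F [ 1.2  2.1 -1.2]
shift cm [-0.87  1.67  4.61] twist 0.007  |s|=5.0
```

View pics/l_1.png

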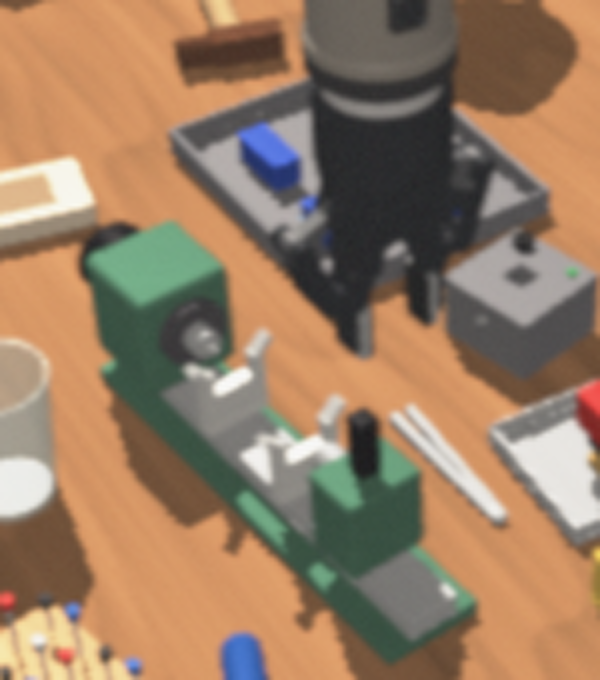

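Call:
move_arm:
  gripper: [0.45,0.45,0.45,0.45,0.45]
  xyz:
    - [-0.4,0.8,1]
    - [-0.7,1.65,2.5]
    - [-0.7,1.65,4]
    - [-0.7,1.65,4.6]
    - [-0.7,1.65,4.6]
  twist: [0,0,0,0,0]

```text
t: 31.25
eef_pos: [0.6534, 0.0565, 0.2189]
tool_rot: [-0.001, 0.676, 0.737, -0.002]
contact_force: [0.5, 0.2, -0.4]
gripper_width: 0.446
```

```bash
python3 -c "
from h import *
S=save('scene','l_2.png',(170,170,320,340),4)
T=save('top','l_2t.png',(260,130,410,230),5)
p,R,o=pose(); print(proj(S,p+R@[0,0,.073]),proj(S,[.6555,.065,.14]))
"; python3 need.py .6555 .065 .179 1.658
```

```text
[259.00376861 268.61021409] [260.32051135 273.1906787 ]
t 31.35 pos [0.6543 0.0578 0.2213] yaw 1.657 tilt 0.000 q7 -0.39 grip 0.451 F [ 0.4 -0.   0.7]
shift cm [0.71 0.18 4.23] twist -0.001  |s|=4.3
```

View pics/l_2.png

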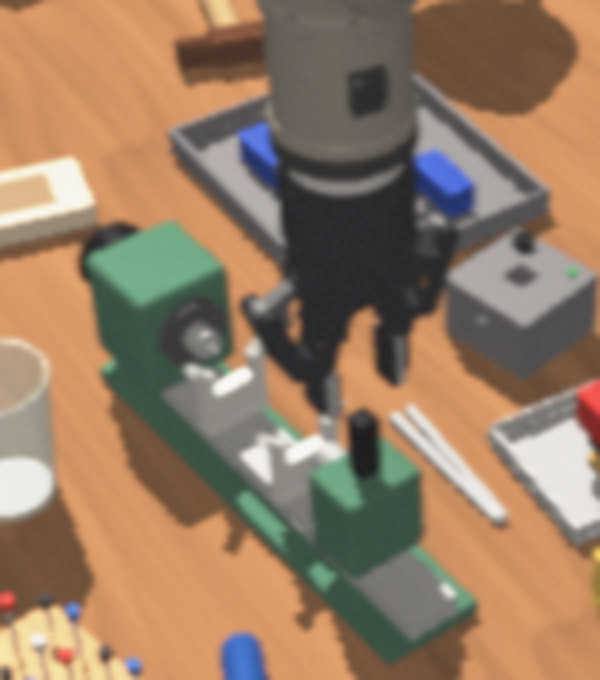

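Call:
move_arm:
  gripper: [0.45,0.45,0.45,0.45,0.45]
  xyz:
    - [0.7,0.15,0]
    - [0.7,0.15,1.5]
    - [0.7,0.15,3]
    - [0.7,0.15,4.1]
    - [0.7,0.15,4.2]
  twist: [0,0,0,0,0]

```text
t: 31.77
eef_pos: [0.6534, 0.0652, 0.1757]
tool_rot: [-0.002, 0.676, 0.737, -0.002]
contact_force: [-0.2, -0.2, -0.3]
gripper_width: 0.447
```

Call:
move_arm:
  gripper: [0.05,0.05,0.05,0.05,0.05]
  xyz:
    - [0,0,0]
    - [0,0,0]
    - [0,0,0]
    - [0,0,0]
    - [0,0,0]
  twist: [0,0,0,0,0]
  squeeze: 40

```text
t: 32.18
eef_pos: [0.6559, 0.0658, 0.1792]
tool_rot: [0.0, 0.676, 0.737, 0.001]
contact_force: [5.6, 0.6, -7.8]
gripper_width: 0.181
```

```bash
python3 -c "
from h import *
S=save('scene','l_3.png',(170,170,320,340),4)
"; python3 need.py .6555 .065 .179 1.658
```

```text
t 32.23 pos [0.6559 0.0658 0.1791] yaw 1.658 tilt 0.002 q7 -0.43 grip 0.179 F [ 5.3  0.7 -8. ]
shift cm [-0.07 -0.05  0.01] twist -0.000  |s|=0.1
```

View pics/l_3.png

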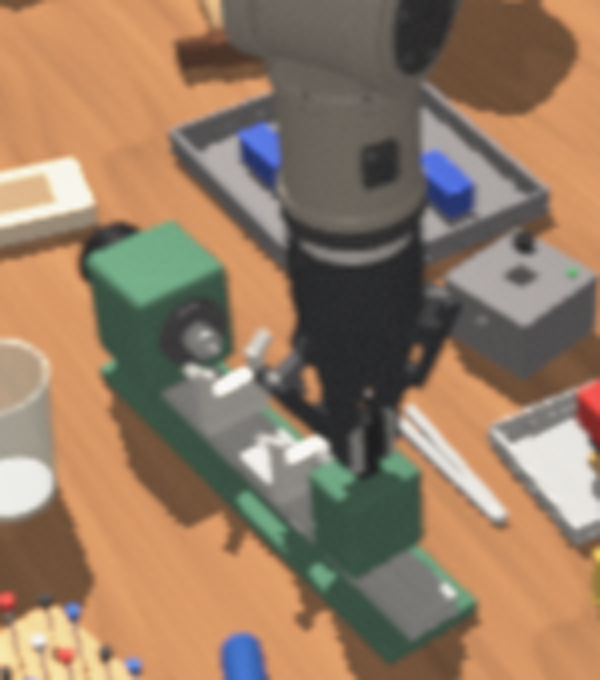

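Call:
move_arm:
  gripper: [0.05,0.05,0.05,0.05,0.05]
  xyz:
    - [0.3,0,0]
    - [0.6,0,0]
    - [0.9,0,0]
    - [1.2,0,0]
    - [1.2,0,0]
  twist: [0,0,0,0,0]

```text
t: 32.65
eef_pos: [0.6549, 0.0772, 0.1791]
tool_rot: [0.001, 0.676, 0.737, 0.0]
contact_force: [3.4, -0.7, -7.5]
gripper_width: 0.181
```

Call:
move_arm:
  gripper: [0.05,0.05,0.05,0.05,0.05]
  xyz:
    - [0.3,0,0]
    - [0.6,0,0]
    - [0.8,0,0]
    - [1,0,0]
    - [1,0,0]
  twist: [0,0,0,0,0]

```text
t: 33.07
eef_pos: [0.654, 0.0869, 0.1791]
tool_rot: [0.001, 0.676, 0.737, 0.0]
contact_force: [5.3, -0.8, -7.1]
gripper_width: 0.181
```

Call:
move_arm:
  gripper: [0.05,0.05,0.05,0.05,0.05]
  xyz:
    - [0.2,0,0]
    - [0.4,0,0]
    - [0.6,0,0]
    - [0.8,0,0]
    - [0.8,0,0]
  twist: [0,0,0,0,0]

```text
t: 33.48
eef_pos: [0.6533, 0.0949, 0.1791]
tool_rot: [0.001, 0.676, 0.737, 0.0]
contact_force: [4.6, -0.3, -7.2]
gripper_width: 0.178
```

```bash
python3 -c "
from h import *
S=save('scene','l_4.png',(170,170,320,340),4)
"; python3 need.py .6555 .065 .179 1.658
```

```text
t 33.53 pos [0.6532 0.0949 0.1791] yaw 1.657 tilt 0.001 q7 -0.48 grip 0.177 F [ 4.8 -1.2 -7.2]
shift cm [-3.   -0.03  0.02] twist -0.001  |s|=3.0
```

View pics/l_4.png

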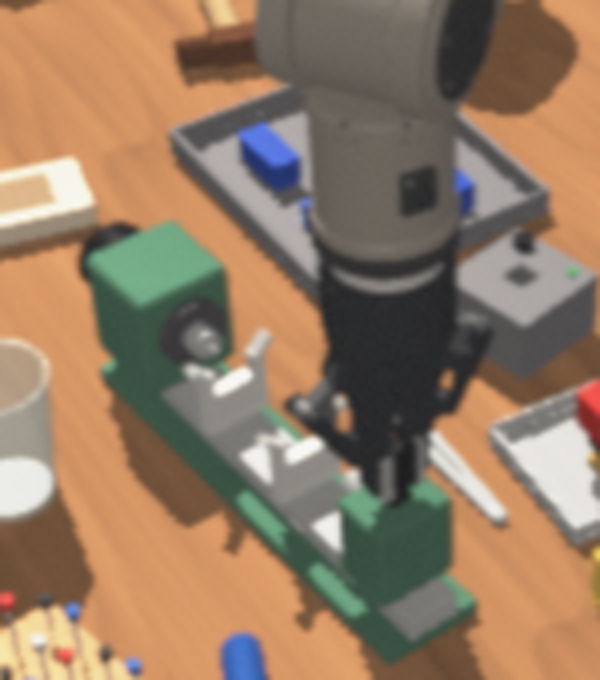

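Call:
move_arm:
  gripper: [0.05,0.05,0.05,0.05,0.05]
  xyz:
    - [0.2,0,0]
    - [0.4,0,0]
    - [0.6,0,0]
    - [0.8,0,0]
    - [0.8,0,0]
  twist: [0,0,0,0,0]

```text
t: 33.95
eef_pos: [0.6525, 0.103, 0.1791]
tool_rot: [0.001, 0.676, 0.737, 0.0]
contact_force: [5.7, -0.8, -7.9]
gripper_width: 0.177
```

Call:
move_arm:
  gripper: [0.05,0.05,0.05,0.05,0.05]
  xyz:
    - [0.2,0,0]
    - [0.4,0,0]
    - [0.6,0,0]
    - [0.6,0,0]
    - [0.6,0,0]
  twist: [0,0,0,0,0]

```text
t: 34.37
eef_pos: [0.6522, 0.1064, 0.1791]
tool_rot: [0.002, 0.677, 0.736, -0.001]
contact_force: [3.4, -6.5, -4.8]
gripper_width: 0.176
```

Call:
move_arm:
  gripper: [0.05,0.2,0.35,0.4,0.4]
  xyz:
    - [-0.2,0,0]
    - [-0.2,0,0]
    - [-0.2,0,0]
    - [-0.2,0,0]
    - [-0.2,0,-2]
  twist: [0,0,0,0,0]

```text
t: 34.78
eef_pos: [0.6494, 0.1075, 0.1963]
tool_rot: [-0.002, 0.675, 0.737, -0.002]
contact_force: [0.1, -0.9, -0.5]
gripper_width: 0.401
```

Call:
move_arm:
  gripper: [0.4,0.4,0.4,0.4,0.4]
  xyz:
    - [0,0,-3]
    - [0,0,-5]
    - [0,-4,-5]
    - [0,-8,-5]
    - [0,-12,-5]
  twist: [0,0,0,0,0]

```text
t: 35.2
eef_pos: [0.5306, 0.0979, 0.2498]
tool_rot: [0.0, 0.676, 0.737, 0.001]
contact_force: [-0.5, -0.4, 0.3]
gripper_width: 0.403
```

```bash
python3 - <<'E'
from h import *
S=save('scene','l_5.png',(170,180,450,390),2.8)
for q in("tail_post","axis_mid"):
    r=spot_point(q,"scene"); print(q,[(np.round(d["centre"],4).tolist(),round(d["p"],2)) for d in r[:2]])
m=colmask(S,"green")
V=boxv(.12,.026,.005,.031)
for k in comps(m,(315,270,445,390)): print(k[1], np.round(fit([(S,k[0])],V,[.457,.209,0])[0],4))
E
python3 need.py .457 .209 .25 -.035
```

```text
tail_post [([0.6537, 0.1043, 0.1301], 0.61), ([0.5653, 0.0076, 0.0017], 0.23)]
axis_mid [([0.6648, -0.0445, 0.0747], 0.72), ([0.4524, -0.0815, 0.0007], 0.23)]
[339 297  45  31 623] [ 0.4572  0.2088 -0.0262]
t 35.35 pos [0.5286 0.0972 0.2492] yaw 1.660 tilt 0.003 q7 -0.47 grip 0.403 F [ 0.8  0.6 -0.5]
shift cm [11.77 -6.13 -0.09] twist -1.446  |s|=13.3
```

View pics/l_5.png

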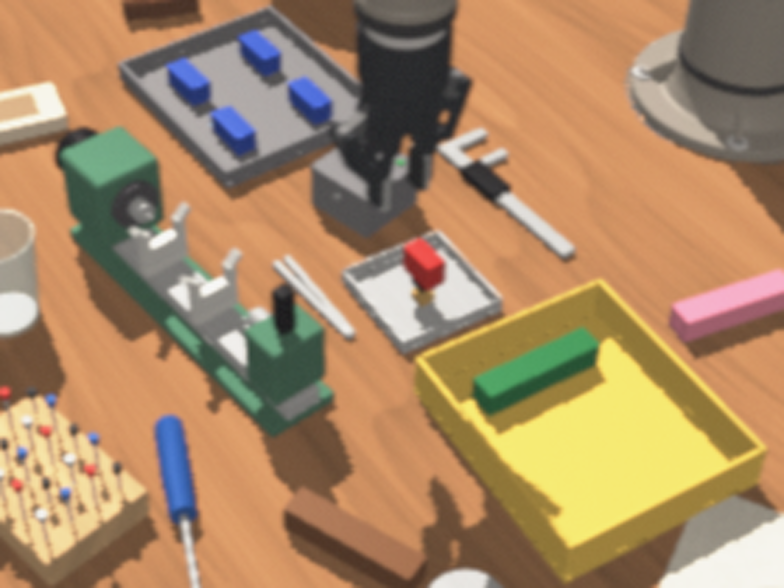

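Call:
move_arm:
  gripper: [0.45,0.45,0.45,0.45,0.45]
  xyz:
    - [2.4,-1.2,0]
    - [4.8,-2.4,0]
    - [7.2,-3.6,0]
    - [9.6,-4.8,0]
    - [11.8,-6.1,0]
  twist: [-0.12,-0.24,-0.36,-0.48,-0.6]

```text
t: 35.77
eef_pos: [0.4616, 0.2117, 0.2502]
tool_rot: [0.0, 0.425, 0.905, 0.001]
contact_force: [-0.3, 0.6, -0.4]
gripper_width: 0.451
```

Call:
move_arm:
  gripper: [0.45,0.45,0.45,0.45,0.45]
  xyz:
    - [0,0,1]
    - [0,0,2]
    - [0,0,3]
    - [0,0,4]
    - [0,0,5]
  twist: [-0.12,-0.24,-0.36,-0.48,-0.6]

```text
t: 36.18
eef_pos: [0.4624, 0.2105, 0.1995]
tool_rot: [0.001, 0.139, 0.99, 0.001]
contact_force: [-0.3, -0.2, 0.2]
gripper_width: 0.448
```

Call:
move_arm:
  gripper: [0.45,0.45,0.45,0.45]
  xyz:
    - [0,0,2]
    - [0,0,5]
    - [0,0,5]
    - [0,0,5]
  twist: [-0.12,-0.246,-0.246,-0.246]

```text
t: 36.52
eef_pos: [0.4611, 0.2098, 0.1487]
tool_rot: [-0.001, 0.021, 1.0, 0.0]
contact_force: [-0.3, 0.2, 0.9]
gripper_width: 0.452
```

```bash
python3 -c "
from h import *
S=save('scene','g_1.png',(300,230,460,390),4)"; python3 need.py .457 .209 .082 -.033
```

```text
t 36.57 pos [0.4617 0.2103 0.15  ] yaw 3.100 tilt 0.001 q7 0.41 grip 0.450 F [0.1 0.1 0. ]
shift cm [ 0.46 -0.16  6.8 ] twist -0.009  |s|=6.8
```

View pics/g_1.png

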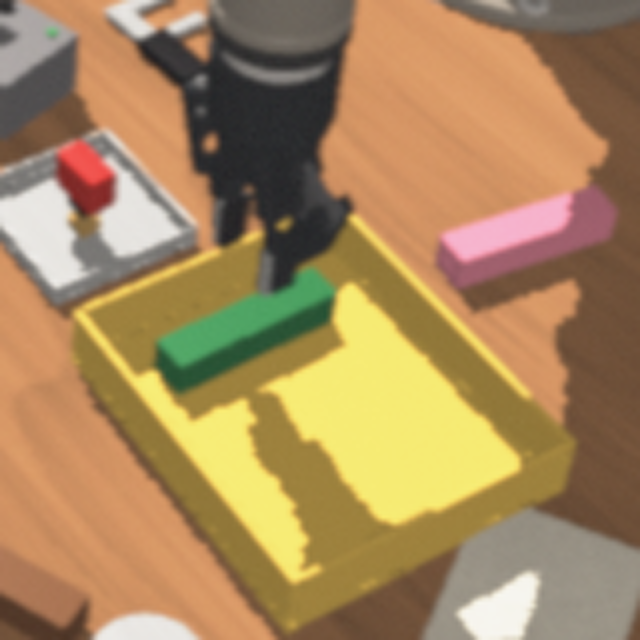

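Call:
move_arm:
  gripper: [0.45,0.45,0.45,0.45,0.45]
  xyz:
    - [0.4,-0.1,1.5]
    - [0.4,-0.1,3.5]
    - [0.4,-0.1,5.4]
    - [0.4,-0.1,6.6]
    - [0.4,-0.1,6.8]
  twist: [0,0,0,0,0]

```text
t: 36.98
eef_pos: [0.4572, 0.2087, 0.081]
tool_rot: [0.0, 0.02, 1.0, -0.0]
contact_force: [0.0, -0.7, 0.5]
gripper_width: 0.451
```

Call:
move_arm:
  gripper: [0.1,0.1,0.1,0.1,0.1]
  xyz:
    - [0,0,0]
    - [0,0,0]
    - [0,0,0]
    - [0,0,0]
    - [0,0,0]
  twist: [0,0,0,0,0]
  squeeze: 80

```text
t: 37.4
eef_pos: [0.4577, 0.209, 0.0823]
tool_rot: [0.001, 0.019, 1.0, 0.0]
contact_force: [-0.5, -1.8, 7.0]
gripper_width: 0.286
```

```bash
python3 need.py .457 .209 .082 -.033
```

```text
t 37.40 pos [0.4577 0.209  0.0823] yaw 3.103 tilt 0.002 q7 0.30 grip 0.286 F [-0.5 -1.8  7. ]
shift cm [ 0.07 -0.    0.03] twist -0.005  |s|=0.1
```

Call:
move_arm:
  gripper: [0.1,0.1,0.1,0.1,0.1]
  xyz:
    - [0,0,-2]
    - [0,0,-5]
    - [0,0,-9]
    - [0,0,-13]
    - [0,0,-17]
  twist: [0,0,0,0,0]

```text
t: 37.82
eef_pos: [0.4563, 0.2085, 0.2529]
tool_rot: [-0.0, 0.019, 1.0, -0.0]
contact_force: [1.5, 0.7, -0.6]
gripper_width: 0.287
```

```bash
python3 -c "
from h import *
S=save('scene','g_2.png',(280,180,460,390),3)"; python3 need.py .665 -.03 .24 1.658
```

```text
t 37.87 pos [0.459  0.2114 0.2602] yaw 3.105 tilt 0.010 q7 0.56 grip 0.287 F [2.7 2.1 4. ]
shift cm [-21.46 -23.37   2.11] twist 1.447  |s|=31.8
```

View pics/g_2.png

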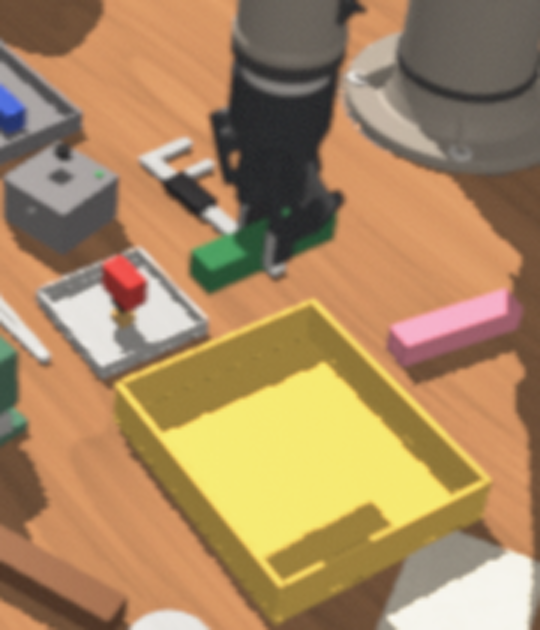

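Call:
move_arm:
  gripper: [0.1,0.1,0.1,0.1,0.1]
  xyz:
    - [-2.2,-2.4,0]
    - [-4.4,-4.8,0]
    - [-6.6,-7.2,0]
    - [-8.8,-9.6,0]
    - [-11,-12,0]
  twist: [0.1,0.2,0.3,0.4,0.5]

```text
t: 38.28
eef_pos: [0.563, 0.083, 0.2515]
tool_rot: [0.0, 0.268, 0.963, -0.0]
contact_force: [-0.4, 0.5, -1.0]
gripper_width: 0.286
```

```bash
python3 need.py .665 -.03 .24 1.658
```

```text
t 38.28 pos [0.563  0.083  0.2515] yaw 2.599 tilt 0.001 q7 0.39 grip 0.286 F [-0.4  0.5 -1. ]
shift cm [-14.57  -4.4    1.16] twist 0.941  |s|=15.3
```

Call:
move_arm:
  gripper: [0.1,0.1,0.1,0.1,0.1]
  xyz:
    - [-2.5,-0.8,0]
    - [-5,-1.5,0]
    - [-7.5,-2.3,0]
    - [-10,-3.1,0]
    - [-12.5,-3.8,0]
  twist: [0.11,0.22,0.33,0.44,0.55]

```text
t: 38.7
eef_pos: [0.6507, -0.0135, 0.2512]
tool_rot: [-0.0, 0.52, 0.854, -0.0]
contact_force: [0.2, 0.8, -1.1]
gripper_width: 0.283
```

```bash
python3 need.py .665 -.03 .24 1.658
```

```text
t 38.70 pos [ 0.6507 -0.0135  0.2512] yaw 2.048 tilt 0.000 q7 0.08 grip 0.283 F [ 0.2  0.8 -1.1]
shift cm [-2.12  0.51  1.12] twist 0.390  |s|=2.5
```

Call:
move_arm:
  gripper: [0.1,0.1,0.1,0.1,0.1]
  xyz:
    - [-1,0.2,0]
    - [-2.1,0.5,0]
    - [-2.1,0.5,0]
    - [-2.1,0.5,2]
    - [-2.1,0.5,4]
  twist: [0.11,0.22,0.33,0.39,0.39]

```text
t: 39.12
eef_pos: [0.6653, -0.0284, 0.2122]
tool_rot: [0.001, 0.675, 0.738, 0.001]
contact_force: [-0.1, 0.8, -1.4]
gripper_width: 0.283
```

Call:
move_arm:
  gripper: [0.1,0.1,0.1]
  xyz:
    - [0,0,0]
    - [0,0,0]
    - [0,0,0]
  twist: [0,0,0]

```text
t: 39.37
eef_pos: [0.6647, -0.0282, 0.2122]
tool_rot: [0.0, 0.673, 0.739, 0.0]
contact_force: [0.0, -0.4, -0.8]
gripper_width: 0.281
```

```bash
cat > fitb.py <<'E'
from h import *
# fit held blank in scene at given height from TCP
E
python3 -c "
from h import *
S=save('scene','g_3.png',(170,170,320,340),4)
T=save('top','g_3t.png',(250,130,410,230),4)"; python3 need.py .665 -.03 .16 1.658
```

```text
t 39.47 pos [ 0.6651 -0.0282  0.2127] yaw 1.664 tilt 0.002 q7 -0.26 grip 0.287 F [ 1.3 -0.6 -0.8]
shift cm [-0.18 -0.03  5.27] twist 0.006  |s|=5.3
```

View pics/g_3.png

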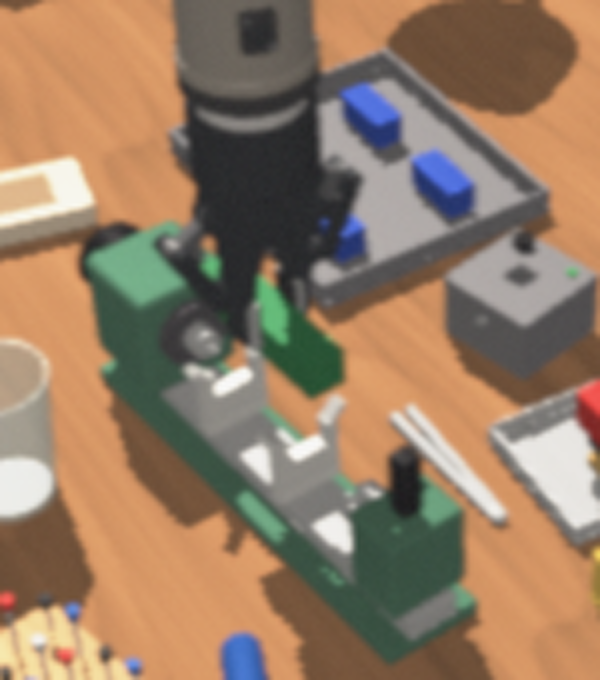

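View pics/g_3t.png

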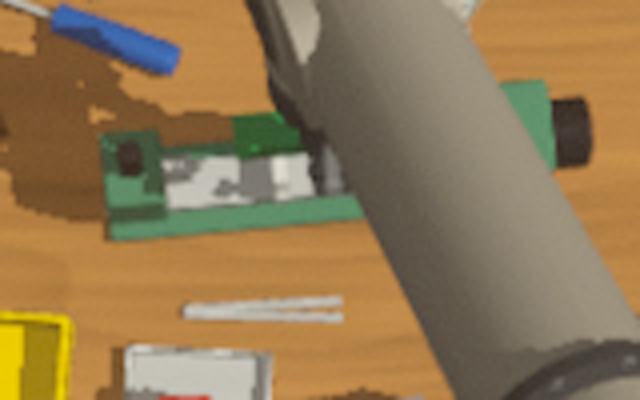

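Call:
move_arm:
  gripper: [0.1,0.1,0.1,0.1,0.1]
  xyz:
    - [-0.1,0,1.2]
    - [-0.1,0,2.4]
    - [-0.1,0,3.6]
    - [-0.1,0,4.4]
    - [-0.1,0,4.6]
  twist: [0.006,0.006,0.006,0.006,0.006]

```text
t: 39.88
eef_pos: [0.6631, -0.0296, 0.1623]
tool_rot: [-0.001, 0.676, 0.737, -0.001]
contact_force: [-1.0, -0.1, -2.0]
gripper_width: 0.29
```

```bash
python3 - <<'E'
from h import *
S=read_camera('scene'); p,R,o=pose(); k=4; b=(170,170,320,340)
im=cv2.resize(S["pixels"][b[1]:b[3],b[0]:b[2],::-1],None,fx=k,fy=k,interpolation=cv2.INTER_CUBIC)
V=np.array([[x,y,z] for x in(-.06,.06) for y in(-.013,.013) for z in(.0643-.013,.0643+.013)])
uv=np.array([(proj(S,p+R@v)+.5-b[:2])*k for v in V]).astype(int)
for i in range(8):
    for j in range(i):
        if np.sum(np.abs(V[i]-V[j])>1e-9)==1: cv2.line(im,tuple(map(int,uv[i])),tuple(map(int,uv[j])),(0,0,255),1,cv2.LINE_AA)
cv2.imwrite("pics/g_4.png",im)
E
python3 need.py .665 -.03 .1425 1.658
```

```text
t 39.93 pos [ 0.6635 -0.0295  0.163 ] yaw 1.658 tilt 0.003 q7 -0.29 grip 0.284 F [ 0.4  0.1 -1.2]
shift cm [-0.07  0.15  2.05] twist 0.000  |s|=2.1
```

View pics/g_4.png

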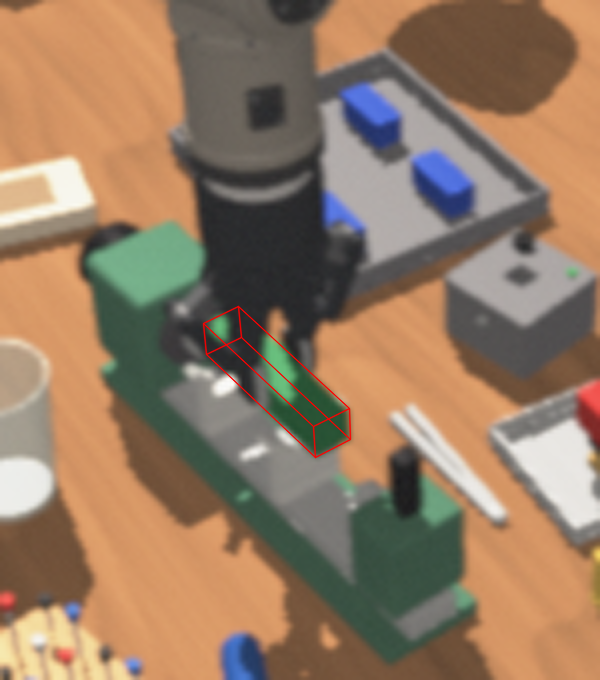

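Call:
move_arm:
  gripper: [0.1,0.1,0.1,0.1,0.1]
  xyz:
    - [0,0.05,0.5]
    - [0,0.05,0.9]
    - [0,0.05,1.3]
    - [0,0.05,1.6]
    - [0,0.05,1.6]
  twist: [0,0,0,0,0]

```text
t: 40.35
eef_pos: [0.6647, -0.0294, 0.1485]
tool_rot: [-0.0, 0.676, 0.737, -0.0]
contact_force: [-0.3, -0.7, -0.9]
gripper_width: 0.287
```

Call:
move_arm:
  gripper: [0.1,0.1,0.1,0.1]
  xyz:
    - [0,0,0.2]
    - [0,0,0.4]
    - [0,0,0.5]
    - [0,0,0.5]
  twist: [0,0,0,0]

```text
t: 40.68
eef_pos: [0.6649, -0.0294, 0.144]
tool_rot: [-0.0, 0.676, 0.737, -0.0]
contact_force: [0.3, 0.0, -1.8]
gripper_width: 0.285
```

```bash
python3 -c "
from h import *
S=save('scene','g_5.png',(190,200,310,320),5)"
python3 need.py .665 -.03 .14 1.658
```

```text
t 40.73 pos [ 0.6649 -0.0293  0.1442] yaw 1.658 tilt 0.000 q7 -0.30 grip 0.287 F [-0.1  0.3 -0.9]
shift cm [-0.07  0.    0.42] twist -0.000  |s|=0.4
```

View pics/g_5.png

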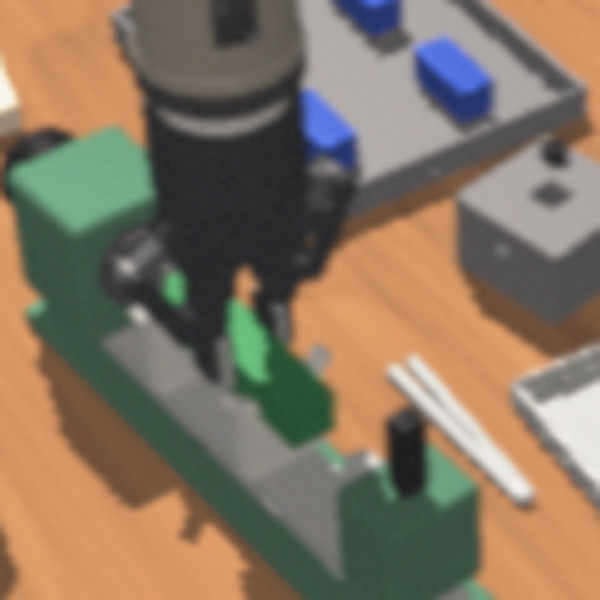

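Free so far, with only the weight showing on the sensor. I'll continue in 2 mm steps until it touches.

Call:
move_arm:
  gripper: [0.1,0.1,0.1,0.1]
  xyz:
    - [0,0,0.15]
    - [0,0,0.3]
    - [0,0,0.4]
    - [0,0,0.4]
  twist: [0,0,0,0]

```text
t: 41.07
eef_pos: [0.6648, -0.0294, 0.1399]
tool_rot: [-0.0, 0.676, 0.737, -0.0]
contact_force: [0.1, 0.3, -1.0]
gripper_width: 0.285
```

Call:
move_arm:
  gripper: [0.1,0.1,0.1,0.1]
  xyz:
    - [0,0,0.1]
    - [0,0,0.15]
    - [0,0,0.15]
    - [0,0,0.15]
  twist: [0,0,0,0]

```text
t: 41.4
eef_pos: [0.6651, -0.0293, 0.1394]
tool_rot: [0.0, 0.676, 0.737, -0.0]
contact_force: [-2.0, 0.0, 6.2]
gripper_width: 0.289
```

Call:
move_arm:
  gripper: [0.25,0.33,0.4,0.45,0.45]
  xyz:
    - [0,0,-0.05]
    - [0,0,-0.05]
    - [0,0,-0.05]
    - [0,0,-0.05]
    - [0,0,-1]
  twist: [0,0,0,0,0]

```text
t: 41.82
eef_pos: [0.6639, -0.0295, 0.147]
tool_rot: [-0.001, 0.676, 0.737, -0.001]
contact_force: [-0.5, 0.5, -0.4]
gripper_width: 0.454
```

Call:
move_arm:
  gripper: [0.45,0.45,0.45,0.45,0.45]
  xyz:
    - [0,0,-3]
    - [0,0,-6]
    - [0,0,-9]
    - [0,-4,-9]
    - [0,-8,-9]
  twist: [0,0,0,0,0]

```text
t: 42.23
eef_pos: [0.5871, -0.0354, 0.2417]
tool_rot: [0.002, 0.676, 0.737, 0.003]
contact_force: [-0.5, -0.1, -0.6]
gripper_width: 0.451
```

```bash
python3 - <<'E'
from h import *
S=save('scene','g_6.png',(190,200,310,320),5); 
print([ (np.round(d["centre"],4).tolist(),round(d["p"],2)) for d in spot_point("blank","scene")],[ (np.round(d["centre"],4).tolist(),round(d["p"],2)) for d in spot_point("tail_post","scene")])
E
python3 need.py .653 .105 .24 1.658
```

```text
[([0.2484, 0.2447, 0.0163], 0.83), ([0.6665, -0.0281, 0.0734], 0.68), ([0.2252, 0.4003, 0.0136], 0.68), ([0.6882, 0.2667, 0.0124], 0.56), ([0.4805, 0.0685, 0.0368], 0.4)] [([0.6527, 0.1049, 0.125], 0.83)]
t 42.38 pos [ 0.5819 -0.0369  0.2387] yaw 1.658 tilt 0.004 q7 -0.24 grip 0.448 F [ 0.2 -0.2  0.2]
shift cm [13.51  8.33 -0.18] twist 0.000  |s|=15.9
```

View pics/g_6.png

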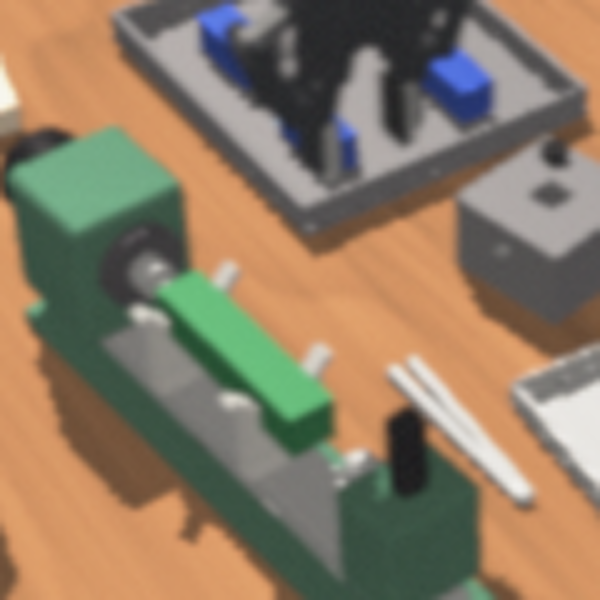

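Call:
move_arm:
  gripper: [0.45,0.45,0.45,0.45,0.45]
  xyz:
    - [3,1.8,0]
    - [6,3.6,0]
    - [9,5.4,0]
    - [12,7.2,0]
    - [13.5,8.3,1]
  twist: [0,0,0,0,0]

```text
t: 42.8
eef_pos: [0.6589, 0.1115, 0.2316]
tool_rot: [0.0, 0.674, 0.738, 0.004]
contact_force: [-0.2, 0.8, 0.9]
gripper_width: 0.449
```

Call:
move_arm:
  gripper: [0.45,0.45,0.45,0.45]
  xyz:
    - [0,0,0.5]
    - [0,0,1]
    - [0,0,1]
    - [0,0,1]
  twist: [0,0,0,0]

```text
t: 43.13
eef_pos: [0.6563, 0.1036, 0.2184]
tool_rot: [0.0, 0.676, 0.736, -0.001]
contact_force: [-0.2, 0.3, 1.2]
gripper_width: 0.454
```

```bash
python3 need.py .653 .106 .179 1.658
```

```text
t 43.13 pos [0.6563 0.1036 0.2184] yaw 1.656 tilt 0.001 q7 -0.47 grip 0.454 F [-0.2  0.3  1.2]
shift cm [ 0.27 -0.3   3.94] twist -0.002  |s|=4.0
```

Call:
move_arm:
  gripper: [0.45,0.45,0.45,0.45,0.45]
  xyz:
    - [0.2,-0.3,1]
    - [0.2,-0.3,2]
    - [0.2,-0.3,3.2]
    - [0.2,-0.3,3.9]
    - [0.2,-0.3,3.9]
  twist: [0,0,0,0,0]

```text
t: 43.55
eef_pos: [0.6518, 0.1063, 0.177]
tool_rot: [-0.001, 0.676, 0.737, -0.002]
contact_force: [-0.1, 0.5, -0.0]
gripper_width: 0.45
```

Call:
move_arm:
  gripper: [0.05,0.05,0.05,0.05,0.05]
  xyz:
    - [0,0,0]
    - [0,0,0]
    - [0,0,0]
    - [0,0,0]
    - [0,0,0]
  twist: [0,0,0,0,0]
  squeeze: 60

```text
t: 43.97
eef_pos: [0.6524, 0.1071, 0.1799]
tool_rot: [-0.0, 0.676, 0.737, -0.001]
contact_force: [-4.5, -1.0, 2.5]
gripper_width: 0.174
```

```bash
python3 need.py .653 .106 .179 1.658; python3 -c "
from h import *
S=save('scene','g_7.png',(190,200,310,320),5)"
```

```text
t 43.97 pos [0.6524 0.1071 0.1799] yaw 1.658 tilt 0.001 q7 -0.50 grip 0.174 F [-4.5 -1.   2.5]
shift cm [-0.12  0.05  0.09] twist 0.000  |s|=0.2
```

View pics/g_7.png

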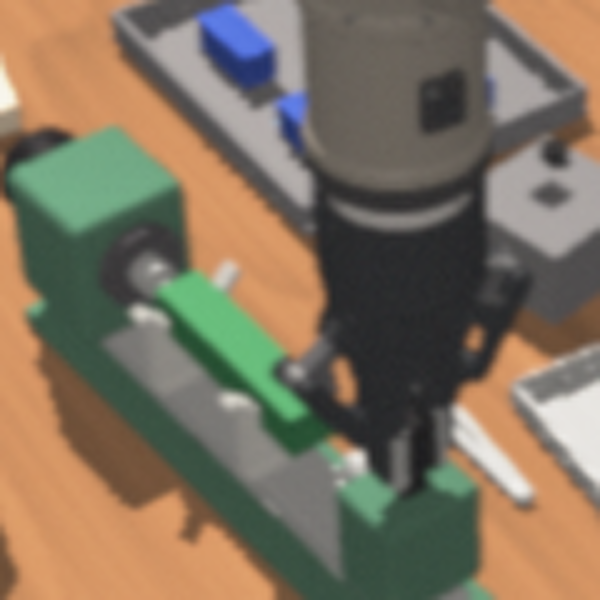

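Call:
move_arm:
  gripper: [0.05,0.05,0.05,0.05,0.05]
  xyz:
    - [-0.3,0,0]
    - [-0.7,0,0]
    - [-1.1,0,0]
    - [-1.5,0,0]
    - [-1.8,0,0]
  twist: [0,0,0,0,0]

```text
t: 44.43
eef_pos: [0.6539, 0.0904, 0.1799]
tool_rot: [-0.001, 0.675, 0.738, 0.0]
contact_force: [-4.6, 2.5, 0.7]
gripper_width: 0.175
```

Call:
move_arm:
  gripper: [0.05,0.05,0.05,0.05,0.05]
  xyz:
    - [-0.3,0,0]
    - [-0.7,0,0]
    - [-1.1,0,0]
    - [-1.5,0,0]
    - [-1.7,0,0]
  twist: [0,0,0,0,0]

```text
t: 44.85
eef_pos: [0.6555, 0.0731, 0.1799]
tool_rot: [-0.001, 0.675, 0.737, 0.0]
contact_force: [-4.5, 2.4, 0.7]
gripper_width: 0.17
```

```bash
python3 need.py .653 .0566 .179 1.658; python3 -c "
from h import *
S=save('scene','g_8.png',(190,200,310,320),5)"
```

```text
t 44.85 pos [0.6555 0.0731 0.1799] yaw 1.659 tilt 0.001 q7 -0.44 grip 0.170 F [-4.5  2.4  0.7]
shift cm [-1.62 -0.4   0.09] twist 0.001  |s|=1.7
```

View pics/g_8.png

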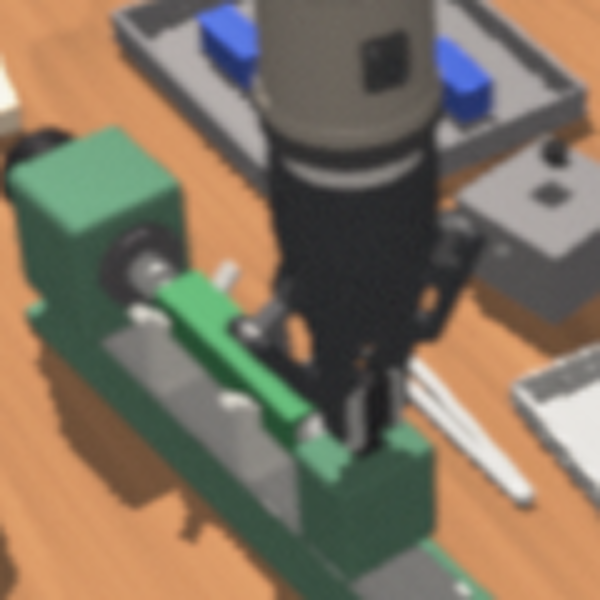

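Call:
move_arm:
  gripper: [0.05,0.05,0.05,0.05,0.05]
  xyz:
    - [-0.2,0,0]
    - [-0.4,0,0]
    - [-0.6,0,0]
    - [-0.8,0,0]
    - [-1,0,0]
  twist: [0,0,0,0,0]

```text
t: 45.32
eef_pos: [0.6564, 0.0638, 0.1799]
tool_rot: [-0.001, 0.675, 0.738, 0.0]
contact_force: [-5.0, 1.9, 1.1]
gripper_width: 0.176
```

```bash
python3 need.py .653 .0566 .179 1.658; python3 -c "
from h import *
S=save('scene','g_9.png',(190,200,310,320),5)"
```

```text
t 45.32 pos [0.6564 0.0638 0.1799] yaw 1.659 tilt 0.002 q7 -0.43 grip 0.176 F [-5.   1.9  1.1]
shift cm [-0.69 -0.4   0.09] twist 0.001  |s|=0.8
```

View pics/g_9.png

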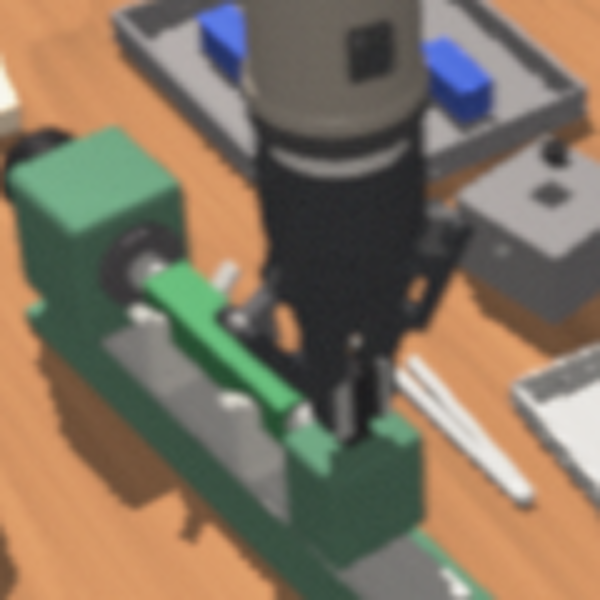

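Call:
move_arm:
  gripper: [0.05,0.05,0.05,0.05,0.05]
  xyz:
    - [-0.15,0,0]
    - [-0.3,0,0]
    - [-0.4,0,0]
    - [-0.5,0,0]
    - [-0.5,0,0]
  twist: [0,0,0,0,0]

```text
t: 45.78
eef_pos: [0.6569, 0.0585, 0.1799]
tool_rot: [-0.001, 0.675, 0.738, 0.0]
contact_force: [-4.4, 1.9, 0.5]
gripper_width: 0.177
```

Call:
move_arm:
  gripper: [0.05,0.05,0.05,0.05,0.05]
  xyz:
    - [-0.1,0,0]
    - [-0.2,0,0]
    - [-0.3,0,0]
    - [-0.4,0,0]
    - [-0.4,0,0]
  twist: [0,0,0,0,0]

```text
t: 46.2
eef_pos: [0.657, 0.057, 0.1799]
tool_rot: [-0.002, 0.675, 0.738, 0.001]
contact_force: [-4.7, 7.4, 0.1]
gripper_width: 0.182
```

Call:
move_arm:
  gripper: [0.05,0.05,0.05,0.05,0.05]
  xyz:
    - [-0.15,0,0]
    - [-0.3,0,0]
    - [-0.3,0,0]
    - [-0.3,0,0]
    - [-0.3,0,0]
  twist: [0,0,0,0,0]

```text
t: 46.62
eef_pos: [0.657, 0.0567, 0.1799]
tool_rot: [-0.003, 0.674, 0.739, 0.003]
contact_force: [-4.7, 13.0, -1.3]
gripper_width: 0.178
```

```bash
python3 need.py .653 .0566 .179 1.658; python3 -c "
from h import *
S=save('scene','g_10.png',(190,200,310,320),5)"
```

```text
t 46.62 pos [0.657  0.0567 0.1799] yaw 1.663 tilt 0.008 q7 -0.41 grip 0.178 F [-4.7 13.  -1.3]
shift cm [ 0.03 -0.4   0.09] twist 0.005  |s|=0.4
```

View pics/g_10.png

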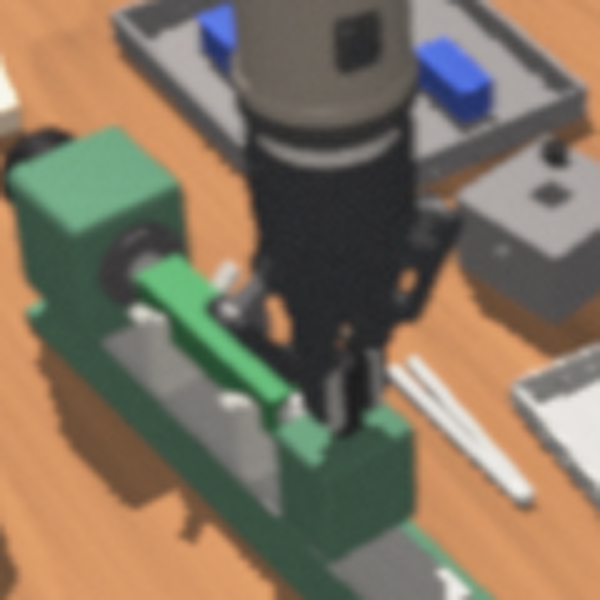

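Call:
move_arm:
  gripper: [0.05,0.2,0.35,0.4,0.4]
  xyz:
    - [0.3,0,0]
    - [0.3,0,0]
    - [0.3,0,0]
    - [0.3,0,0]
    - [0.3,0,-1]
  twist: [0,0,0,0,0]

```text
t: 47.08
eef_pos: [0.6574, 0.0521, 0.1885]
tool_rot: [-0.0, 0.676, 0.737, -0.001]
contact_force: [-0.1, -0.2, 0.6]
gripper_width: 0.4
```

Call:
move_arm:
  gripper: [0.4,0.4,0.4,0.4,0.4]
  xyz:
    - [0,0,-3]
    - [0,0,-6]
    - [0,-3,-9]
    - [0,-7,-11]
    - [0,-11,-12]
  twist: [0,0,0,0,0]

```text
t: 47.5
eef_pos: [0.5522, 0.0442, 0.3124]
tool_rot: [0.002, 0.676, 0.737, 0.002]
contact_force: [-0.5, -0.2, 1.0]
gripper_width: 0.398
```

Call:
move_arm:
  gripper: [0.4,0.4,0.4,0.4,0.4]
  xyz:
    - [-3,0,0]
    - [-7,0,0]
    - [-11,0,0]
    - [-15,0,0]
    - [-19,0,0]
  twist: [0,0,0,0,0]

```text
t: 47.92
eef_pos: [0.5679, -0.1478, 0.3105]
tool_rot: [0.001, 0.676, 0.737, 0.0]
contact_force: [0.4, 0.4, -0.1]
gripper_width: 0.398
```

```bash
python3 - <<'E'
from h import *
S=save('scene','f_1.png',(190,200,310,320),5); T=save('top','f_1t.png',(170,130,470,290),2.6); save('scene','f_2.png')
for q in("tail_post","blank","axis_mid","plug","dish","tweezers","jar","solder_block"):
    print(q,[ (np.round(d["centre"],4).tolist(),round(d["p"],2)) for d in spot_point(q,"scene")][:5])
E
```

```text
tail_post [([0.6578, 0.0556, 0.125], 0.85), ([0.6836, 0.3974, -0.0017], 0.41)]
blank [([0.6855, 0.2661, 0.0137], 0.92), ([0.6686, -0.0457, 0.0748], 0.81), ([0.2493, 0.2451, 0.016], 0.73), ([0.2261, 0.3983, 0.0141], 0.64), ([0.4669, 0.2766, -0.0007], 0.61)]
axis_mid [([0.6666, -0.0435, 0.0739], 0.84)]
plug [([0.4792, 0.0689, 0.0347], 0.49)]
dish [([0.4786, 0.06, -0.0002], 0.86)]
tweezers [([0.5622, 0.008, -0.0006], 0.57)]
jar [([0.6825, 0.4017, -0.0021], 0.89), ([0.6669, -0.0464, 0.0728], 0.42)]
solder_block [([0.6813, -0.3888, -0.0015], 0.87)]
```

View pics/f_1.png

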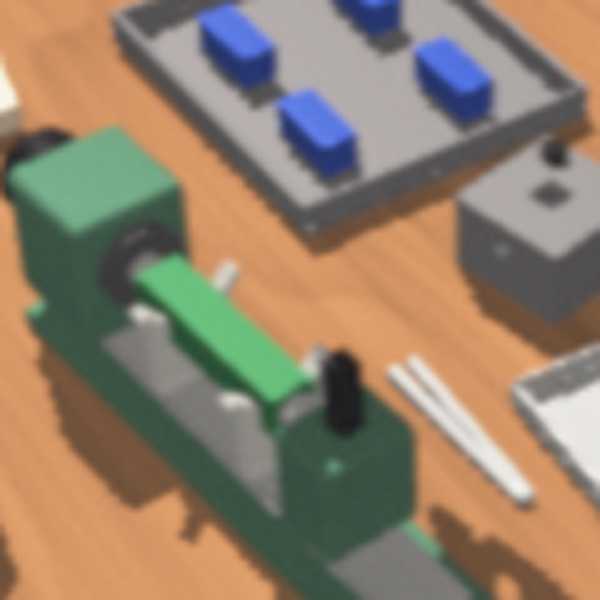

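View pics/f_2.png

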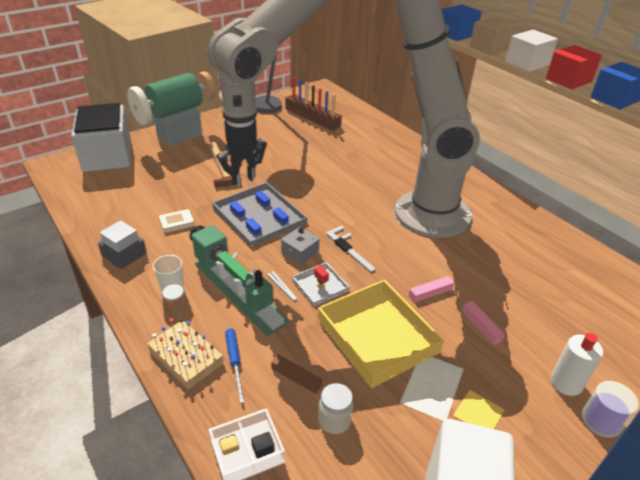

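View pics/f_1t.png

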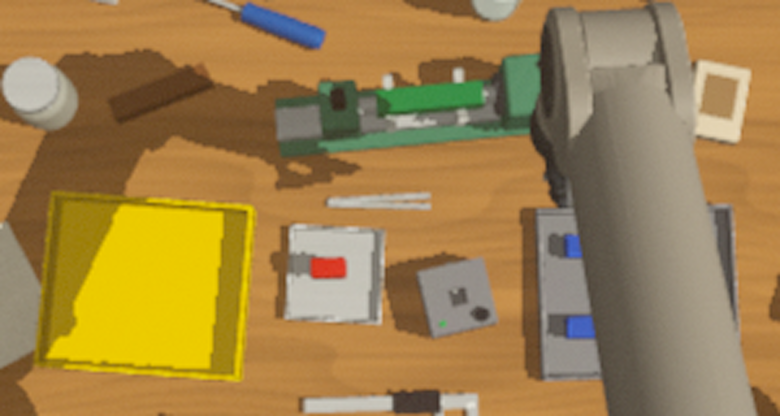

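```bash
python3 -c "
from h import *
S=read_camera('scene')
V=boxv(.054,.024,.005,.029)
p=S['pixels'].astype(int); m=p[...,2]>(p[...,0]+p[...,1])/2+5
for k in comps(m,(210,180,310,260)): print(np.round(fit([(S,k[0])],V,[*back(S,k[2],.02)[:2],1.57]),3) if 0 else [np.round(v,3) for v in fit([(S,k[0])],V,[*back(S,k[2],.02)[:2],1.57])])
print(get_obs()['t'], get_obs()['contact_force'].round(1), hand_in())"
```

```text
[array([ 0.411, -0.337,  1.617]), np.float64(0.166)]
[array([ 0.503, -0.335,  1.678]), np.float64(0.166)]
[array([ 0.411, -0.234,  1.677]), np.float64(0.148)]
[array([ 0.506, -0.235,  1.67 ]), np.float64(0.149)]
the job is handed in; nothing more can be done
48.5167 [ 0.2  0.5 -0.2] None
```

The lathe is set up and the job is handed in at 48.5 s; the hand-in gave no verdict.

**What I did, in order**
1. Pulled the red plug out of the power box and stood it in the steel dish.
2. Moved all four blue bars from the yellow bin to the grey tray. One bar was knocked about 2 cm during the run; I found it again and picked it up normally.
3. Slid the tailstock fully back, laid the green blank on the two rests, then slid the tailstock home.

**Last checks**
- **Plug:** it still stands in the dish.
- **Bars:** the bin is empty. The four bars lie apart on the tray floor, at about x 0.41 and 0.505, y -0.235 and -0.335.
- **Blank:** the network puts its centre at (0.669, -0.046, 0.075), within about 3 mm of the lathe's centre point. That is inside the network's own accuracy.
- **Tailstock:** it stopped firmly at 13 N after about 50 mm of travel from fully back, matching the 0.050 stop. In the picture its shoulder sits against the blank's end. I could not resolve gaps under a millimetre.
- **Bystanders:** the tweezers, jar and soldering block read within about 5 mm of where they started, which is about the networks' accuracy.
- **Arm:** clear of everything, with no force on it. No check failed.

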